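# Set a bearing castle nut and pin it

### The job

Run the loose castle nut on the motor shaft down clockwise until you feel it bite on the bearing, then carry on, without going past it, to the next slot that lines up with the cross hole in the shaft. Then push the split pin through slot and hole, gently and without forcing it, until its eye is up against the nut, and let go; leave the gauge, the setting ring and the spanner where they lie.

Things in the scene. Friction and masses are not known exactly. Their poses are not given: they have to be found in the camera images.
- castle_nut (a point): Steel castle nut on the upright shaft, right-hand thread: clockwise from above tightens. Hexagon 55 mm across flats, 29 mm high; above it a crown 50 mm across, 9 mm high, with six slots 8 mm wide, 9 mm deep, one over the middle of each flat. Point: on the axis half-way up the hexagon, 14.5 mm above the washer; z up, x along one of the slots (others every 60 degrees).
- punch_mark (a point): Dark dot 2.6 mm wide on the hexagon's top, 28.8 mm from the axis, 30 degrees anticlockwise from the nut's x; turns with the nut. How the nut feels: loose (0.06 N m) at first; at an unmarked angle, new each time, it bites and the drag jumps to 0.75 N m (less standing still). The slot wanted lines up 14 to 29 degrees after the bite, under 95 degrees in all. It stays where left.
- cross_hole (a point): Centre of the cross hole, on the axis of the 36 mm threaded shaft, which is locked. The hole is 8 mm across, level, right through the shaft along this frame's x (the pin may enter at either end); z up. It lies 33.5 mm above the washer, at mid-height of the nut's slots and 11 mm below the flat shaft end, which stands 6.5 mm above the crown.
- pin_eye (a point): Split pin of steel, about 22 g, lying flat on the bench: closed round shank 6.3 mm thick, 63 mm long, and a flat straight-sided eye 13 mm wide, 6.3 mm thick, 17 mm long. Point: middle of the eye, half-way up (3.15 mm above the bench); x along the shank to the tip, z up. The shank starts 9 mm from this point; the last 5 mm of the tip taper to 3.4 mm.
- pin_tip (a point): Tip of the same split pin, on its axis, 72 mm from the centre of the eye.
- split_pin: The same split pin as a whole; origin under it, 32.5 mm from the eye's centre towards the tip, x towards the tip.
- shaft: Fixed shaft end with washer (66 mm across) and nut; origin on the axis on the washer's top face, 5 mm above the housing's top; x along the cross hole, z up.
- motor_housing: Fixed grey cast housing, foot 146 x 128 mm, with a flat round boss 104 mm across whose top is 90 mm above the bench; nothing round the nut is higher than the washer. Origin under its centre; the shaft stands in its middle.
- setting_ring: Bystander: loose steel ring, 60 mm across, 20 mm high, origin under its centre. The pin and the ring lie on opposite sides of the housing.
- bore_gauge: Bystander: loose dial bore gauge with a green handle, 285 mm long, lying beyond the housing; 26 mm high at most.
- spanner: Bystander: loose steel spanner, 200 mm long, lying flat to the right.
Mind the look-alikes: they are no part of the job. Of the things that look like the split_pin, take the one that is farthest from the robot's base at the start.

How it is judged:
By the outcome, as a careful person would: the job done as asked, in the order asked, and still so for the second after the job is handed in, with the robot touching nothing.
It also fails if it takes over 58 s, if anything falls off the work surface, if the arm or the gripper's body presses on something with over 40 N, if the wrist force passes 120 N, or if a joint passes its speed limit or range.

### The arm

A 6-joint arm with a two-finger parallel gripper is mounted at the origin on the work surface. World frame = base frame: x ahead of the robot, y to its left, z up, the work surface at z = 0. Lengths are in m, angles in rad, forces in N, time in s.
With the tool pointing down it reaches from about 0.25 to 0.725 m from the base axis. Payload 9.7 kg.
Tool frame: the origin (TCP) lies at the very end of the fingers, on their centre line; the grasp point (between the pads) lies 19 mm behind it (manip.tcp_to_grasp is the distance from the TCP to the grasp point, in m); y points along the fingers, z is the direction in which the jaws open and shut, and the axes are right-handed (so a half turn about y gives the same grasp; the last joint's range is limited). The gripper opens to 85 mm and grips with 20 to 120 N. Pads are 22 mm wide; open, the fingers measure 114 mm over their backs; the gripper's body (76 mm by 85 mm) begins 54 mm behind the grasp point. The pads swing forward as they close: fully open they stand 13 mm farther back than shut.
Start: joints at [1.28, 0.087, 0.176, 1.66, 0, 1.571], TCP at [0.158, 0.527, 0.231] pointing down, gripper open.
Joint ranges: [-3.13, 3.13], [-0.85, 1.81], [-1.15, 1.24], [-2.2, 2.28], [-1.44, 1.52], [-3.14, 3.14]. Speed limits (rad/s): [2.22, 2.22, 2.57, 3.14, 3.14, 3.14].

### API

Orientations are given as a unit quaternion [x, y, z, w].
In Python, from cell import manip, camera, calibration gives the robot as it stands.
- The arm moves only by the tool move_arm, never from a script. Its argument "targets" is a list that holds one entry, the list of rows, each a list of 6 numbers: the shift along the tool's x, y, z in cm, then the turn, a rotation vector about the tool's x, y, z in degrees. In form: [[[tx, ty, tz, rx, ry, rz], ...]]. A call has 1 to 20 rows; each row is the pose to reach, as a shift and turn from the pose commanded when the call began, along the tool's axes at that moment; what a row does not reach only later rows make up. A row lasts 1/12 s, in which the tool goes at most 41.7 mm and 7.16 degrees, less where a joint would pass 70% of its speed; a pose out of reach is approached as far as the arm can. A call with a gripper value outside its range is refused whole. "hand" is the finger opening in cm, from 0 to 8.54, set as the call begins (left out, the last holds). The fingers move at their own pace and stop on an object; the grip force is fixed at half the most. Time passes only in rows, so rows that repeat a pose let the fingers close. It gives the time, the measured TCP pose, the force and the opening at its end, in the units of the state.
- manip.observe(): the state, without advancing time (a new reading comes with each control period).
- camera(name): name is "side" or "top" or "wrist"; returns (picture, depth): 384x512x3 uint8, red, green, blue; 384x512 float32, m along the optical axis (not along the pixel's ray), 0 where there is no reading.
- calibration(name): a dict with "vfov" (degrees; the focal length in pixels is half the picture's height over the tangent of half this angle, whatever the lens; pixels are square), "cx", "cy" (the principal point, pixels), "rvec" (rotation vector, rad) and "tvec" (3), from world to camera coordinates, as OpenCV has them. Camera axes: x right, y down, z forward; pixel columns grow to the right and rows downward; lengths in m; the calibration is good to about 2 mm. A picture is of the moment at which its call begins: read the wrist's pose just before it. calibration takes no time and is no camera call; for the wrist camera it gives the pose at the moment of the call.
- manip.close_job(): hands the job in, once; it reports no verdict.
The state is a dict: "t": time; "joints": joint angles; "dq": joint speeds; "tau": joint torques, N m; "ee_pos": TCP position; "tcp_rot": TCP orientation; "wrist_force": force on the tool from outside, world axes, zero at the start; "wrist_torque": the same for the moment, N m; "finger_gap": finger opening in m.
Only numpy, scipy, OpenCV 4.12 (cv2) and the standard library are available. Lean on these libraries where they do the work, as an engineer would, in place of code of your own. Each camera call takes 0.05 s, during which the arm holds its last target. There are 200 camera calls.

## Working session

There is one attempt and no reset: what is moved stays moved. The work goes in short steps, Python scripts to look and compute and a tool call to move; the robot and the scene stay as the last step left them, time stands still between calls to the robot, and variables do not carry over. Pictures are saved under pics/ and viewed, about 8 in all and at most 12, crops included, and the job is handed in when it is done.

Besides the shell and the picture viewer there is one more tool, called after ">>>" as name([rows], argument=value, ...), one row to a line, values as JSON. move_arm: Moves the arm, as the interface text tells. Its arguments: {"type":"object","properties":{"targets":{"type":"array","items":{"type":"array","items":{"type":"array","items":{"type":"number"}}}},"hand":{"type":"number"}},"required":["targets"]}

```bash
ls; mkdir -p pics
cat > h.py <<'E'
import numpy as np,cv2
from scipy.spatial.transform import Rotation as R
from cell import manip,camera,calibration
def cam(name):
    c=calibration(name); im,d=camera(name); return c,im,d
def K(c):
    f=192/np.tan(np.radians(c["vfov"])/2); return f,c["cx"],c["cy"]
def ray(c,u,v):
    f,cx,cy=K(c); M=R.from_rotvec(c["rvec"]).as_matrix(); t=np.array(c["tvec"])
    return -M.T@t, M.T@np.array([(u-cx)/f,(v-cy)/f,1.])
def onz(c,u,v,z):
    o,d=ray(c,u,v); return o+d*(z-o[2])/d[2]
def proj(c,p):
    f,cx,cy=K(c); q=R.from_rotvec(c["rvec"]).apply(p)+np.array(c["tvec"]); return np.array([cx+f*q[0]/q[2],cy+f*q[1]/q[2]])
def save(n,im,s=1): cv2.imwrite("pics/"+n+".png",cv2.resize(im[:,:,::-1],None,fx=s,fy=s,interpolation=cv2.INTER_CUBIC))
E
python3 - <<'E'
from h import *
s=manip.observe();print(s)
print(manip.tcp_to_grasp)
for n in("top","side"):
    c,im,d=cam(n);save(n,im,1.5);np.save(n,im);np.save(n+"d",d);print(n,c)
    print(ray(c,256,192), d[192,256])
E
```

```text
pics
{'t': 0.0, 'joints': array([1.27997547e+00, 8.74570720e-02, 1.75153452e-01, 1.65978055e+00,
       2.95128376e-05, 1.57079473e+00]), 'dq': array([ 5.24281987e-05,  2.86189675e-04, -2.09252581e-03,  2.32039232e-03,
       -9.83018287e-04, -5.20837335e-04]), 'tau': array([-2.07736848e-03, -5.20388103e+01,  4.64807260e+01,  1.60063215e-02,
       -1.00041616e-04, -9.69421983e-07]), 'ee_pos': array([0.15763675, 0.52670184, 0.23059462]), 'tcp_rot': array([ 0.70009328, -0.10253447,  0.10238187, -0.69919528]), 'wrist_force': array([-0.62944408, -0.20630825,  1.03116736]), 'wrist_torque': array([ 0.00350916, -0.03353791,  0.02031507]), 'finger_gap': 0.0859984428282716}
0.0187
top {'vfov': 49.67820623267087, 'cx': 252.70628056638833, 'cy': 190.54764604694554, 'rvec': array([ 2.04705885, -2.15397268,  0.24564305]), 'tvec': array([-0.03218876,  0.52970369,  1.12119005])}
(array([ 0.25850383, -0.04851389,  1.21223406]), array([ 0.22362583, -0.01670288, -0.97457058])) 1.1539409
side {'vfov': 46.55631417615617, 'cx': 244.4656428158657, 'cy': 190.57011007562707, 'rvec': array([ 2.07112036, -0.76122641,  0.37059742]), 'tvec': array([-0.42437201,  0.25772138,  0.83333037])}
(array([-0.00573306, -0.69062969,  0.68113815]), array([ 0.53413037,  0.61832558, -0.57711044])) 1.0196724
```

View pics/top.png

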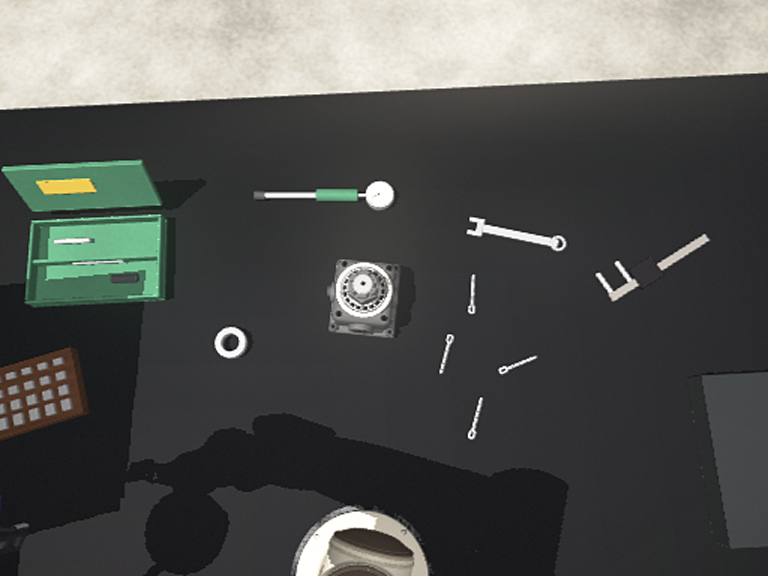

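View pics/side.png

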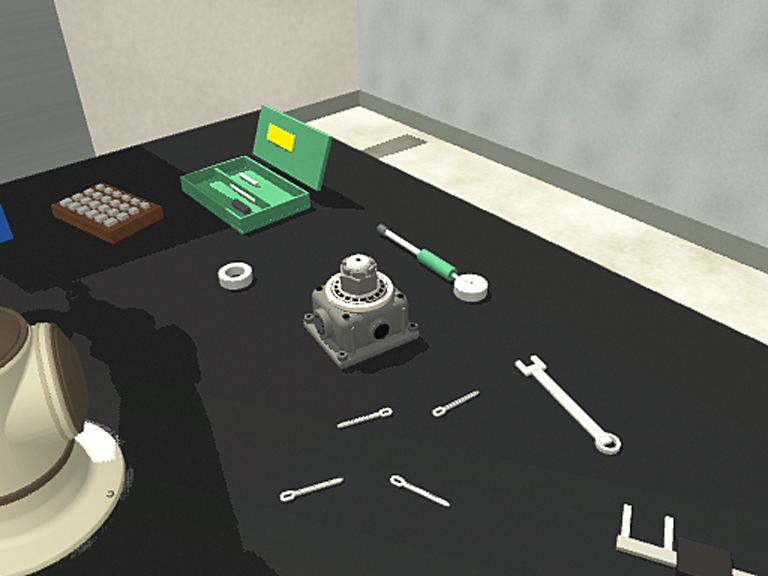

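The top view shows the nut at about (363,287) and four pins at (472,294), (446,353), (518,364) and (476,418), in 1.5x pixels. The ring is at (231,342), with the gauge behind the housing and the spanner to the right. Next I convert these to positions.

Run:
```python
from h import *
c=calibration("top");im=np.load("top.npy")
g=im.min(2)
m=(g>110).astype(np.uint8)
n,l,st,ce=cv2.connectedComponentsWithStats(m)
for i in range(1,n):
    x,y,w,h,a=st[i]
    if 25<a<400 and 270<x<370 and 170<y<310:
        ys,xs=np.where(l==i); P=np.array([onz(c,u,v,.003)[:2] for u,v in zip(xs,ys)])
        mu=P.mean(0);_,_,V=np.linalg.svd(P-mu);t=(P-mu)@V[0];k=(P-mu)@V[1]
        print(i,ce[i],a,"ends",mu+V[0]*t.min(),mu+V[0]*t.max(),"len",np.ptp(t),"wid neg/pos",np.ptp(k[t<t.min()+.02]),np.ptp(k[t>t.max()-.02]),np.linalg.norm(mu))
print("nut top",onz(c,363/1.5,284/1.5,.095+.0445), "ring",onz(c,231/1.5,342/1.5,.02))
d=np.load("topd.npy")
print(d[185:195,237:247])
c=calibration("side");print("side nut", ray(c,358/1.5,258/1.5))
o,dd=ray(c,358/1.5,258/1.5);print(o+dd*np.load("sided.npy")[172,239])
for n,u in(("1",(436,411)),("1tip",(478,392))):print(n,onz(c,u[0]/1.5,u[1]/1.5,.003))
c=calibration("wrist");print(c, ray(c,256,192))
```

```text
22 [314.47887324 196.83098592] 71 ends [ 0.55480497 -0.24819677] [ 0.47814503 -0.23815306] len 0.07731508935399953 wid neg/pos 0.006681062192068562 0.012382724402211649 0.5669455292859329
26 [297.21333333 233.90666667] 75 ends [ 0.43665435 -0.19407837] [ 0.36369591 -0.16885803] len 0.077194556063335 wid neg/pos 0.013342446771768107 0.0065021281475228405 0.443897103653377
27 [342.98529412 243.07352941] 68 ends [ 0.38559368 -0.3565732 ] [ 0.35984999 -0.28126571] len 0.07958614618947482 wid neg/pos 0.005288808585586623 0.012690732683630104 0.48585598362222243
40 [316.48148148 280.11111111] 81 ends [ 0.31217029 -0.24273179] [ 0.23723448 -0.21629347] len 0.07946295144894708 wid neg/pos 0.006265065970792094 0.013593194736819466 0.35332725176915103
nut top [ 0.51382137 -0.03011781  0.1395    ] ring [0.44046364 0.23130727 0.02      ]
[[1.107609  1.1029813 1.1014563 1.1063416 1.106417  1.1077536 1.1048077
  1.1056486 1.1039162 1.1052397]
 [1.1062088 1.1044959 1.1045706 1.105342  1.1068408 1.1037533 1.1039776
  1.101703  1.1023242 1.1031146]
 [1.1043614 1.1051264 1.1021816 1.1050084 1.1025249 
[... 599 characters left out ...]
 1.1040426 1.0983795 1.0989212 1.1037456 1.1009997
  1.0971308 1.1029427 1.102934 ]
 [1.1113433 1.101178  1.0960675 1.0982323 1.0975102 1.097811  1.10181
  1.1023005 1.1023189 1.1015788]]
side nut (array([-0.00573306, -0.69062969,  0.68113815]), array([ 0.52129798,  0.66249362, -0.53967663]))
[ 0.51708974 -0.02619825  0.13988294]
1 [ 0.48176986 -0.23536671  0.003     ]
1tip [ 0.55352477 -0.24795109  0.003     ]
{'vfov': 59.850332378279354, 'cx': 263.7845390059164, 'cy': 189.95587884005695, 'rvec': array([-2.31226867, -1.72152955, -0.2656009 ]), 'tvec': array([-0.54945836, -0.04012852,  0.37950812])} (array([0.08439076, 0.54862168, 0.37340816]), array([ 0.28842403, -0.11156571, -0.95128696]))
```

```bash
cat >> h.py <<'E'
def cmd(p,Rt):
    "shift(cm)/turn(deg) from the present measured pose to TCP p, rotation Rt"
    s=manip.observe();r=R.from_quat(s["tcp_rot"])
    return np.round(r.inv().apply(np.array(p)-s["ee_pos"])*100,2),np.round((r.inv()*Rt).as_rotvec(degrees=True),2)
def down(a):
    "tool down, jaws (z) along azimuth a deg"
    z=np.array([np.cos(np.radians(a)),np.sin(np.radians(a)),0]);y=np.array([0,0,-1.]);x=np.cross(y,z)
    return R.from_matrix(np.c_[x,y,z])
E
python3 - <<'E'
from h import *
s=manip.observe();r=R.from_quat(s["tcp_rot"]);print(r.as_matrix().round(3))
c=calibration("wrist");o,d=ray(c,c["cx"],c["cy"])
oc=r.inv().apply(o-s["ee_pos"]);dc=r.inv().apply(d);print("cam in tool",oc,dc)
N=np.array([.5155,-.028,.128])
# desired: camera at distance .2 from nut, viewed from azimuth A elevation; tool yaw a with tilt about tool z
for a in (90,270,-70,-90-20):
  for tilt in(-30,30):
    Rt=down(a)*R.from_euler("z",tilt,degrees=True)
    dw=Rt.apply(dc); p=N-dw*.2-Rt.apply(oc)
    print(a,tilt,"view",dw.round(2),"tcp",p.round(3),"reach",np.hypot(*p[:2]).round(3),cmd(p,Rt))
E
```

```text
[[ 0.958 -0.     0.287]
 [-0.287 -0.001  0.958]
 [-0.    -1.    -0.001]]
cam in tool [-0.07642952 -0.14274364 -0.00018258] [3.02498052e-01 9.53149966e-01 2.66760706e-04]
90 -30 view [ 0.74  0.   -0.67] tcp [ 0.505 -0.028  0.177] reach 0.506 (array([ 49.21,   5.37, -43.16]), array([  4.43, -16.26, -29.8 ]))
90 30 view [-0.21  0.   -0.98] tcp [ 0.553 -0.028  0.162] reach 0.554 (array([ 53.8 ,   6.96, -41.78]), array([ -4.3 , -16.29,  29.77]))
270 -30 view [-0.74 -0.   -0.67] tcp [ 0.526 -0.028  0.177] reach 0.526 (array([ 51.17,   5.37, -42.6 ]), array([-42.37, 158.2 ,  -6.11]))
270 30 view [ 0.21 -0.   -0.98] tcp [ 0.478 -0.028  0.162] reach 0.479 (array([ 46.58,   6.97, -43.97]), array([ 42.41, 158.22,   6.3 ]))
-70 -30 view [-0.69 -0.25 -0.67] tcp [ 0.525 -0.025  0.177] reach 0.526 (array([ 51.01,   5.37, -42.28]), array([-37.26, 139.19, -12.27]))
-70 30 view [ 0.2   0.07 -0.98] tcp [ 0.48  -0.041  0.162] reach 0.482 (array([ 47.17,   6.97, -45.14]), array([ 37.33, 139.19,  12.44]))
-110 -30 view [-0.69  0.25 -0.67] tcp [ 0.525 -0.032  0.177] reach 0.526 (array([ 51.2 ,   5.37, -42.95]), array([  45.76, -170.76,   -1.43]))
-110 30 view [ 0.2  -0.07 -0.98] tcp [ 0.48  -0.015  0.162] reach 0.48 (array([ 46.42,   6.96, -42.67]), array([ -45.75, -170.73,    1.23]))
```

>>> move_arm([
  [[45.6, 2, -44.3, 4.4, -16.3, -29.8], [45.6, 2, -44.3, 4.4, -16.3, -29.8], [45.6, 2, -44.3, 4.4, -16.3, -29.8], [45.6, 2, -44.3, 4.4, -16.3, -29.8], [45.6, 2, -44.3, 4.4, -16.3, -29.8], [45.6, 2, -44.3, 4.4, -16.3, -29.8], [45.6, 2, -44.3, 4.4, -16.3, -29.8], [45.6, 2, -44.3, 4.4, -16.3, -29.8], [45.6, 2, -44.3, 4.4, -16.3, -29.8], [45.6, 2, -44.3, 4.4, -16.3, -29.8], [45.6, 2, -44.3, 4.4, -16.3, -29.8], [45.6, 2, -44.3, 4.4, -16.3, -29.8], [45.6, 2, -44.3, 4.4, -16.3, -29.8], [45.6, 2, -44.3, 4.4, -16.3, -29.8], [45.6, 2, -44.3, 4.4, -16.3, -29.8], [45.6, 2, -44.3, 4.4, -16.3, -29.8], [45.6, 2, -44.3, 4.4, -16.3, -29.8], [45.6, 2, -44.3, 4.4, -16.3, -29.8], [45.6, 2, -44.3, 4.4, -16.3, -29.8]],
])

```text
t: 1.68
ee_pos: [0.4672, -0.0285, 0.2107]
tcp_rot: [-0.683, -0.182, -0.183, 0.683]
wrist_force: [-0.3, -0.0, -0.4]
finger_gap: 0.0855
```

Run:
```python
from h import *
c,im,d=cam("wrist");save("w1",im[60:330,106:406],2.2);np.savez("w1",im=im,d=d,**c)
s=manip.observe();print(s["t"],s["ee_pos"],s["joints"].round(2))
print("nut proj",proj(c,np.array([.5155,-.028,.1395])))
```

```text
1.7333 [ 0.46717919 -0.02760547  0.21105996] [-0.09 -0.66 -0.55  1.16  0.04 -0.08]
nut proj [265.04440469 203.60203458]
```

View pics/w1.png

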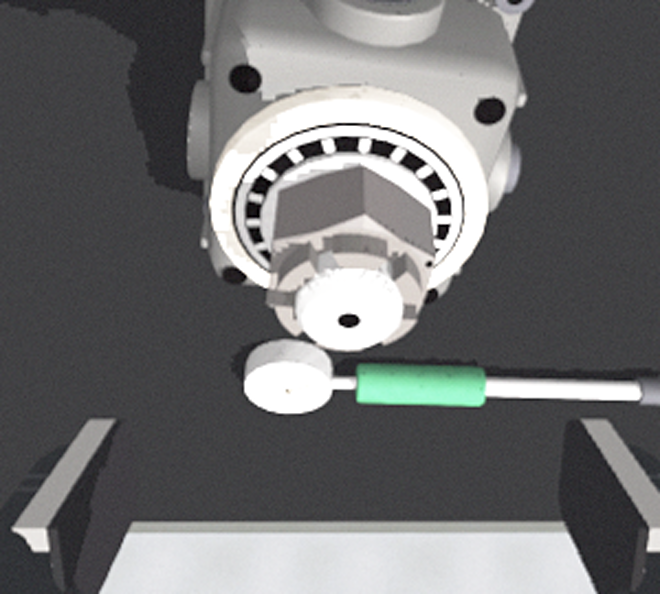

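The nut is seen from the robot's side, with image up towards the robot and image right towards +y. The shaft end is at (350,305) in the crop, the punch mark at about (430,264), and the near slots at (325,265) and (405,275). I can't make out the hole yet, so I'll zoom this view and add one from closer in.

Run:
```python
from h import *
w=np.load("w1.npz");c=dict(w);im=w["im"]
o=np.clip((im.astype(float)/255)**.6*255,0,255).astype(np.uint8)
a=o[155:225,220:310]
cv2.imwrite("pics/w1z.png",cv2.resize(a[:,:,::-1],None,fx=8,fy=8,interpolation=cv2.INTER_CUBIC))
# punch and shaft end
for z,n,(u,v) in((.1395,"shaft",(106+350/2.2,60+305/2.2)),(.1395,"centre drill",(106+348/2.2,60+320/2.2)),(.124,"punch",(106+430/2.2,60+264/2.2))):print(n,onz(c,u,v,z))
g=im.min(2)
```

```text
shaft [ 0.50999091 -0.02797653  0.1395    ]
centre drill [ 0.51760231 -0.02862773  0.1395    ]
punch [ 0.50688297 -0.00102861  0.124     ]
```

View pics/w1z.png

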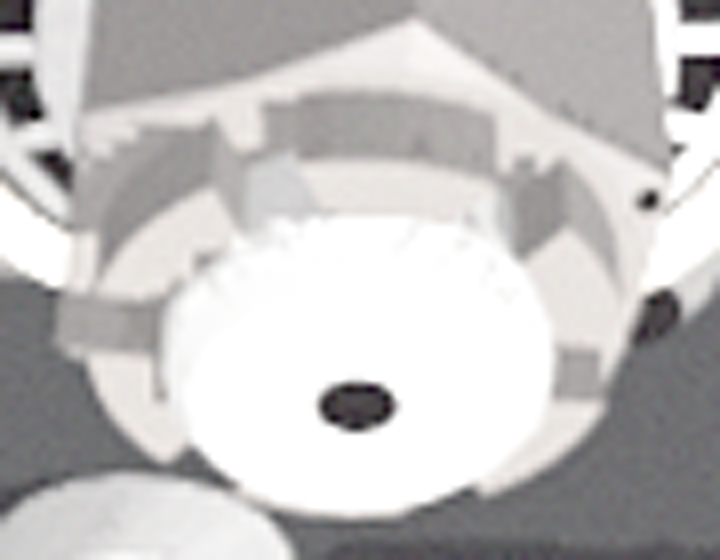

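Run:
```python
from h import *
oc=np.array([-.07643,-.14274,-.0002]);dc=np.array([.3025,.9531,.0003])
N=np.array([.5176,-.0286,.130])
for a in (170,180):
    Rt=down(a)*R.from_euler("z",-36,degrees=True)
    dw=Rt.apply(dc); p=N-dw*.18-Rt.apply(oc)
    print(a,"view",dw.round(2),"tcp",p.round(3),cmd(p,Rt))
```

```text
170 view [ 0.14  0.79 -0.59] tcp [ 0.518 -0.028  0.166] (array([ 2.13,  6.4 , -0.02]), array([ 43.51, -67.09,  -4.98]))
180 view [-0.    0.8  -0.59] tcp [ 0.517 -0.028  0.166] (array([ 2.11,  6.4 , -0.02]), array([ 48.96, -75.48,  -4.69]))
```

>>> move_arm([
  [[2.1, 6, 0, 43.5, -67.1, -5], [2.1, 6, 0, 43.5, -67.1, -5], [2.1, 6, 0, 43.5, -67.1, -5], [2.1, 6, 0, 43.5, -67.1, -5], [2.1, 6, 0, 43.5, -67.1, -5], [2.1, 6, 0, 43.5, -67.1, -5], [2.1, 6, 0, 43.5, -67.1, -5], [2.1, 6, 0, 43.5, -67.1, -5], [2.1, 6, 0, 43.5, -67.1, -5], [2.1, 6, 0, 43.5, -67.1, -5], [2.1, 6, 0, 43.5, -67.1, -5], [2.1, 6, 0, 43.5, -67.1, -5], [2.1, 6, 0, 43.5, -67.1, -5], [2.1, 6, 0, 43.5, -67.1, -5]],
])

```text
t: 2.9
ee_pos: [0.5158, -0.0264, 0.1697]
tcp_rot: [-0.374, -0.6, 0.265, 0.655]
wrist_force: [-0.2, 0.6, 0.5]
finger_gap: 0.0851
```

Run:
```python
from h import *
c,im,d=cam("wrist");np.savez("w2",im=im,d=d,**c)
s=manip.observe();print(s["t"],s["ee_pos"],s["joints"].round(2))
q=proj(c,np.array([.5176,-.0286,.130]));print(q)
o=np.clip((im.astype(float)/255)**.6*255,0,255).astype(np.uint8)
u,v=q.astype(int)
a=o[v-55:v+55,u-65:u+65];save("w2z",a,6)
print(u-65,v-55)
```

```text
2.95 [ 0.51566023 -0.02667042  0.17003849] [-0.38  0.06 -0.08  1.58  0.61 -1.82]
[261.49948133 185.42371107]
196 130
```

View pics/w2z.png

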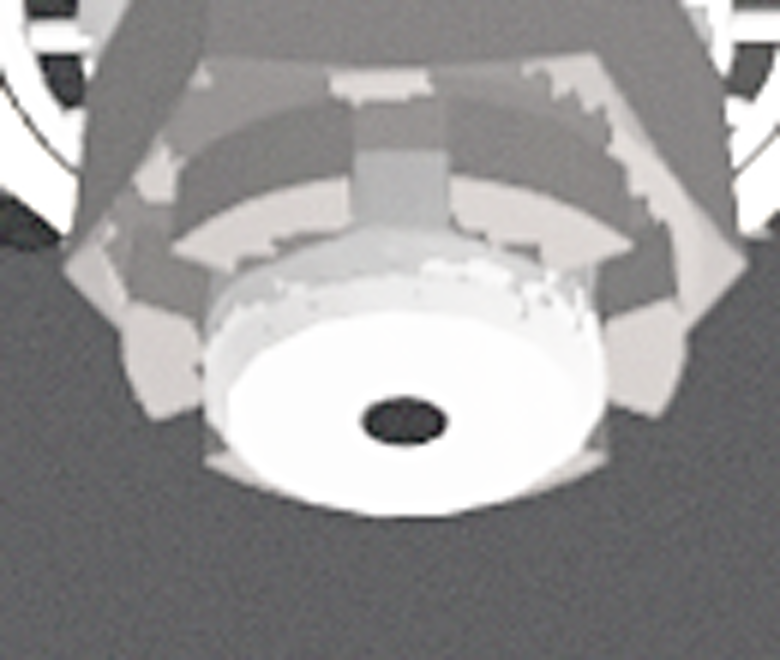

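Run:
```python
from h import *
w=np.load("w2.npz");c=dict(w)
print("drill",onz(c,196+404/6,130+421/6,.1395))
# hex corners seen at crop (65,265),(745,265) , (200,62),(595,55)
for p in((65,265),(745,265),(200,62),(595,55)):print(onz(c,196+p[0]/6,130+p[1]/6,.124))
N=np.array([.5174,-.0285])
Rt=down(141.2);print(cmd([*N,.165],Rt))
```

```text
drill [ 0.51666583 -0.02805405  0.1395    ]
[ 0.54683005 -0.03605876  0.124     ]
[ 0.48544495 -0.02536499  0.124     ]
[ 0.52800243 -0.05924263  0.124     ]
[ 0.49634589 -0.0545263   0.124     ]
(array([-0.42,  0.32, -0.2 ]), array([-9.  , 27.88, 35.22]))
```

>>> move_arm([
  [[-0.4, 0.3, -0.2, -9, 27.9, 35.2], [-0.4, 0.3, -0.2, -9, 27.9, 35.2], [-0.4, 0.3, -0.2, -9, 27.9, 35.2], [-0.4, 0.3, -0.2, -9, 27.9, 35.2], [-0.4, 0.3, -0.2, -9, 27.9, 35.2], [-0.4, 0.3, -0.2, -9, 27.9, 35.2], [-0.4, 0.3, -0.2, -9, 27.9, 35.2], [-0.4, 0.3, -0.2, -9, 27.9, 35.2], [-0.4, 0.3, -0.2, -9, 27.9, 35.2]],
])

```text
t: 3.7
ee_pos: [0.5173, -0.0287, 0.1656]
tcp_rot: [-0.637, -0.307, 0.305, 0.638]
wrist_force: [0.4, -0.2, -0.1]
finger_gap: 0.0852
```

Run:
```python
from h import *
s=manip.observe();print(s["ee_pos"],s["joints"].round(2),s["wrist_torque"])
print(cmd([.517,-.0287,.101],down(141)))
```

```text
[ 0.51727306 -0.02874946  0.16555761] [-0.06 -0.01 -0.05  1.53  0.   -0.95] [-0.03278352  0.045329   -0.00912137]
(array([-0.03,  6.46,  0.03]), array([0.02, 0.27, 0.16]))
```

>>> move_arm([
  [[0, 3, 0, 0, 0, 0], [0, 5, 0, 0, 0, 0], [0, 6.4, 0, 0, 0, 0], [0, 6.4, 0, 0, 0, 0], [0, 6.4, 0, 0, 0, 0]],
])

```text
t: 4.12
ee_pos: [0.5168, -0.0303, 0.1011]
tcp_rot: [-0.637, -0.305, 0.305, 0.638]
wrist_force: [0.3, 0.2, 0.8]
finger_gap: 0.0851
```

>>> move_arm([
  [[0, 0, 0, 0, 0, 0], [0, 0, 0, 0, 0, 0], [0, 0, 0, 0, 0, 0], [0, 0, 0, 0, 0, 0], [0, 0, 0, 0, 0, 0], [0, 0, 0, 0, 0, 0], [0, 0, 0, 0, 0, 0], [0, 0, 0, 0, 0, 0]],
], hand=4.5)

```text
t: 4.78
ee_pos: [0.5162, -0.0285, 0.1031]
tcp_rot: [-0.636, -0.306, 0.305, 0.639]
wrist_force: [-13.7, 7.8, 15.1]
finger_gap: 0.0536
```

```bash
cat > st.py <<'E'
from h import *
s=manip.observe();r=R.from_quat(s["tcp_rot"]);z=r.apply([0,0,1])
print("t %.2f"%s["t"],"pos",s["ee_pos"].round(4),"jaw az %.2f"%(np.degrees(np.arctan2(z[1],z[0]))%360),"F",s["wrist_force"].round(1),"M",s["wrist_torque"].round(3),"gap %.4f"%s["finger_gap"],"j6 %.2f"%s["joints"][5])
E
python3 st.py
```

```text
t 4.78 pos [ 0.5162 -0.0285  0.1031] jaw az 141.18 F [-13.7   7.8  15.1] M [ 1.82   2.918 -0.05 ] gap 0.0536 j6 -0.95
```

>>> move_arm([
  [[0, -0.15, 0.1, 0, 0, 0], [0, -0.15, 0.1, 0, 0, 0], [0, -0.15, 0.1, 0, 2, 0], [0, -0.15, 0.1, 0, 4, 0]],
])

```text
t: 5.12
ee_pos: [0.5161, -0.0285, 0.1032]
tcp_rot: [-0.647, -0.283, 0.282, 0.649]
wrist_force: [-6.4, 5.3, 3.0]
finger_gap: 0.0538
```

```bash
python3 st.py
```

```text
t 5.12 pos [ 0.5161 -0.0285  0.1032] jaw az 137.08 F [-6.4  5.3  3. ] M [1.24  1.352 0.06 ] gap 0.0538 j6 -0.88
```

>>> move_arm([
  [[0, 0, 0, 0, 2, 0], [0, 0, 0, 0, 4, 0]],
])

```text
t: 5.28
ee_pos: [0.5161, -0.0285, 0.1032]
tcp_rot: [-0.657, -0.26, 0.259, 0.659]
wrist_force: [-6.2, 5.7, 3.5]
finger_gap: 0.0537
```

```bash
python3 st.py
```

```text
t 5.28 pos [ 0.5161 -0.0285  0.1032] jaw az 133.07 F [-6.2  5.7  3.5] M [1.231 1.336 0.089] gap 0.0537 j6 -0.81
```

>>> move_arm([
  [[0, 0, 0, 0, 2, 0], [0, 0, 0, 0, 4, 0]],
])

```text
t: 5.45
ee_pos: [0.5161, -0.0285, 0.1032]
tcp_rot: [-0.665, -0.237, 0.236, 0.667]
wrist_force: [-6.0, 5.2, 2.3]
finger_gap: 0.0538
```

```bash
python3 st.py
```

```text
t 5.45 pos [ 0.5161 -0.0285  0.1032] jaw az 129.07 F [-6.   5.2  2.3] M [1.259 1.301 0.065] gap 0.0538 j6 -0.74
```

>>> move_arm([
  [[0, 0, 0, 0, 2, 0]],
])

```text
t: 5.53
ee_pos: [0.5161, -0.0285, 0.1032]
tcp_rot: [-0.669, -0.225, 0.225, 0.671]
wrist_force: [-5.6, 5.1, 2.6]
finger_gap: 0.0538
```

```bash
python3 st.py
```

```text
t 5.53 pos [ 0.5161 -0.0285  0.1032] jaw az 127.07 F [-5.6  5.1  2.6] M [1.231 1.263 0.097] gap 0.0538 j6 -0.70
```

>>> move_arm([
  [[0, 0, 0, 0, 2, 0]],
])

```text
t: 5.62
ee_pos: [0.5161, -0.0285, 0.1032]
tcp_rot: [-0.673, -0.213, 0.213, 0.675]
wrist_force: [-7.4, 5.0, 3.7]
finger_gap: 0.0537
```

```bash
python3 st.py
```

```text
t 5.62 pos [ 0.5161 -0.0285  0.1032] jaw az 125.06 F [-7.4  5.   3.7] M [1.266 1.284 0.078] gap 0.0537 j6 -0.67
```

>>> move_arm([
  [[0, 0, 0, 0, 0, 0], [0, 0, 0, 0, 0, 0], [0, 0, 0, 0, 0, 0], [0, 0, 0, 0, 0, 0], [0, -3, 0, 0, 0, 0], [0, -6.5, 0, 0, 0, 0], [0, -6.5, 0, 0, 0, 0]],
], hand=8.5)

```text
t: 6.2
ee_pos: [0.5187, -0.0296, 0.174]
tcp_rot: [0.675, 0.216, -0.211, -0.673]
wrist_force: [1.5, 0.1, 1.1]
finger_gap: 0.0848
```

```bash
python3 st.py
python3 - <<'E'
from h import *
oc=np.array([-.07643,-.14274,-.0002]);dc=np.array([.3025,.9531,.0003])
N=np.array([.5165,-.0286,.130])
for a in (95,):
    Rt=down(a)*R.from_euler("z",-36,degrees=True)
    dw=Rt.apply(dc); p=N-dw*.18-Rt.apply(oc)
    print(a,"view",dw.round(2),"tcp",p.round(3),cmd(p,Rt))
E
```

```text
t 6.20 pos [ 0.5187 -0.0296  0.174 ] jaw az 125.14 F [1.5 0.1 1.1] M [ 0.004 -0.07   0.004] gap 0.0848 j6 -0.67
95 view [ 0.8   0.07 -0.59] tcp [ 0.517 -0.028  0.166] (array([-0.05,  0.78,  0.19]), array([ -9.3 ,  29.17, -34.69]))
```

>>> move_arm([
  [[0, 0.4, 0.2, -9.3, 29.2, -34.7], [0, 0.4, 0.2, -9.3, 29.2, -34.7], [0, 0.4, 0.2, -9.3, 29.2, -34.7], [0, 0.4, 0.2, -9.3, 29.2, -34.7], [0, 0.4, 0.2, -9.3, 29.2, -34.7], [0, 0.4, 0.2, -9.3, 29.2, -34.7], [0, 0.4, 0.2, -9.3, 29.2, -34.7], [0, 0.4, 0.2, -9.3, 29.2, -34.7], [0, 0.4, 0.2, -9.3, 29.2, -34.7]],
])

```text
t: 6.95
ee_pos: [0.5153, -0.0278, 0.1643]
tcp_rot: [-0.663, -0.245, -0.186, 0.682]
wrist_force: [0.3, 0.3, 0.7]
finger_gap: 0.0851
```

Run:
```python
from h import *
c,im,d=cam("wrist");np.savez("w3",im=im,d=d,**c)
s=manip.observe();print(s["t"],s["ee_pos"],s["joints"].round(2))
q=proj(c,np.array([.5165,-.0286,.130]));print(q)
o=np.clip((im.astype(float)/255)**.6*255,0,255).astype(np.uint8)
u,v=q.astype(int)
a=o[v-55:v+55,u-65:u+65];save("w3z",a,6)
print(u-65,v-55)
```

```text
7.0 [ 0.51577031 -0.02778942  0.16454701] [-0.12 -0.64 -0.67  0.92  0.12 -0.17]
[262.87033817 195.93775886]
197 140
```

View pics/w3z.png

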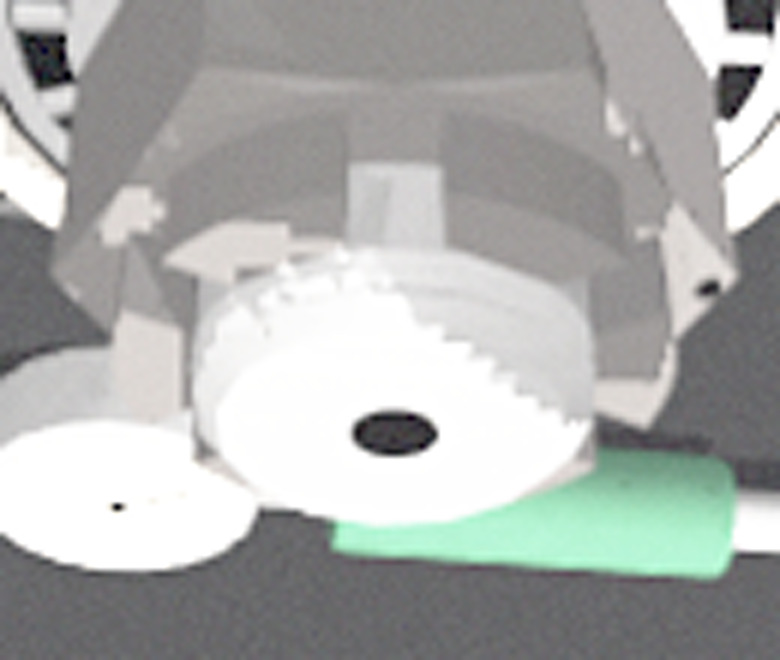

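Slot 185° is square in view. A slightly darker patch fills its left part, crop (350–388,170–245), and it could be the hole's edge. I'll compare grey levels and depths there.

Run:
```python
from h import *
np.set_printoptions(linewidth=200)
for n,r,cc in(("w3",range(165,183,2),slice(252,275)),("w2",range(152,170,2),slice(253,274))):
    w=np.load(n+".npz");im=w["im"];d=w["d"]
    print(n);print(np.array([im[y,cc].mean(1).astype(int) for y in r]))
    print(np.array([(d[y,cc]*1000).round() for y in r]).astype(int))
```

```text
w3
[[100 104  95 108 116 116 113 114 111 117 114 113 113 115 112 113 111 115 104 100 100 101 103]
 [101 100  98 135 150 154 161 163 162 163 162 156 157 161 158 151 146 139 117 102 101  99 101]
 [101  99 100 160 173 172 177 177 186 179 183 190 187 189 188 191 192 192 150 109 100 100  98]
 [102 102 103 161 178 173 169 168 167 162 178 188 188 190 189 189 188 185 149 109  97  98  98]
 [114 114 104 162 178 172 162 164 163 165 185 189 191 188 191 187 186 187 152 121 111 113 112]
 [116 113 110 157 170 168 163 163 163 172 184 191 187 191 191 187 183 187 165 126 113 114 112]
 [112 111 130 164 167 163 167 166 162 177 190 187 192 189 189 188 182 186 173 128 112 114 113]
 [130 123 135 158 164 163 166 166 169 184 189 189 185 188 188 185 184 186 174 130 112 114 113]
 [204 227 198 185 197 209 217 211 200 199 203 203 201 198 197 191 192 188 184 159 146 132 118]]
[[161 161 164 169 169 169 168 169 169 168 168 170 170 168 168 168 169 169 170 161 161 161 161]
 [160 161 163 168 170 169 168 168 169 170 169 170 170 169 170 169 170 170 171 161 161 161 161]
 [160 160 165 170 169 169 169 171 170 170 172 170 1
[... 1485 characters left out ...]
63]
 [162 168 170 170 170 171 171 170 170 170 170 171 171 171 170 171 171 166 161 161 162]
 [160 168 171 170 170 171 169 170 170 171 168 170 170 170 170 170 172 166 160 161 161]
 [161 166 169 169 169 170 169 168 170 168 168 170 169 168 169 170 171 167 160 161 159]
 [161 166 168 167 167 168 169 168 168 169 168 168 168 167 168 169 169 169 161 161 161]
 [161 166 168 168 167 167 167 167 168 168 167 167 166 168 167 168 168 169 162 162 161]
 [162 167 166 167 167 167 166 167 166 167 166 166 166 166 167 167 167 167 162 163 162]
 [163 166 167 166 165 166 166 166 165 167 166 165 165 167 167 167 167 166 164 165 164]
 [165 166 166 166 166 166 167 165 165 165 166 166 167 167 167 166 167 165 166 165 163]]
```

Run:
```python
from h import *
print(cmd([.5163,-.0286,.168],down(125.1)))
w=np.load("w3.npz");print("drill",onz(dict(w),197+394/6,140+433/6,.1395))
```

```text
(array([ 0.24, -0.25, -0.09]), array([  9.3 , -29.08,  34.73]))
drill [ 0.51794671 -0.0285709   0.1395    ]
```

>>> move_arm([
  [[0.2, -0.3, -0.1, 9.3, -29.1, 34.7], [0.2, -0.3, -0.1, 9.3, -29.1, 34.7], [0.2, -0.3, -0.1, 9.3, -29.1, 34.7], [0.2, -0.3, -0.1, 9.3, -29.1, 34.7], [0.2, -0.3, -0.1, 9.3, -29.1, 34.7], [0.2, -0.3, -0.1, 9.3, -29.1, 34.7], [0.2, -0.3, -0.1, 9.3, -29.1, 34.7], [0.2, -0.3, -0.1, 9.3, -29.1, 34.7], [0.2, -0.3, -0.1, 9.3, -29.1, 34.7]],
])

```text
t: 7.75
ee_pos: [0.5167, -0.0285, 0.1662]
tcp_rot: [-0.674, -0.213, 0.213, 0.675]
wrist_force: [0.1, 0.6, 0.5]
finger_gap: 0.0853
```

```bash
python3 st.py;python3 -c "
from h import *
print(cmd([.5165,-.0286,.103],down(125.1)))"
```

```text
t 7.75 pos [ 0.5167 -0.0285  0.1662] jaw az 125.04 F [0.1 0.6 0.5] M [-0.016  0.011 -0.027] gap 0.0853 j6 -0.67
(array([-0.02,  6.32, -0.01]), array([-0.13, -0.06,  0.  ]))
```

>>> move_arm([
  [[0, 3, 0, 0, 0, 0], [0, 5, 0, 0, 0, 0], [0, 6.2, 0, 0, 0, 0], [0, 6.2, 0, 0, 0, 0], [0, 6.2, 0, 0, 0, 0]],
])

```text
t: 8.17
ee_pos: [0.5152, -0.0288, 0.1057]
tcp_rot: [-0.674, -0.213, 0.212, 0.675]
wrist_force: [0.2, 0.2, 0.3]
finger_gap: 0.0849
```

>>> move_arm([
  [[0, 0, 0, 0, 0, 0], [0, 0, 0, 0, 0, 0], [0, 0, 0, 0, 0, 0], [0, 0, 0, 0, 0, 0], [0, 0, 0, 0, 0, 0], [0, 0, 0, 0, 0, 0], [0, 0, 0, 0, 0, 0]],
], hand=4.5)

```text
t: 8.75
ee_pos: [0.5161, -0.0286, 0.107]
tcp_rot: [-0.674, -0.214, 0.212, 0.675]
wrist_force: [-3.2, 1.5, 7.6]
finger_gap: 0.0535
```

```bash
python3 st.py
```

```text
t 8.75 pos [ 0.5161 -0.0286  0.107 ] jaw az 125.02 F [-3.2  1.5  7.6] M [ 0.17   0.558 -0.068] gap 0.0535 j6 -0.67
```

>>> move_arm([
  [[0, -0.15, 0.05, 0, 0, 0], [0, -0.15, 0.05, 0, 3, 0], [0, -0.15, 0.05, 0, 6, 0], [0, -0.15, 0.05, 0, 9, 0], [0, -0.15, 0.05, 0, 12, 0], [0, -0.15, 0.05, 0, 15, 0], [0, -0.15, 0.05, 0, 18, 0]],
])

```text
t: 9.33
ee_pos: [0.516, -0.0285, 0.1071]
tcp_rot: [-0.699, -0.104, 0.103, 0.7]
wrist_force: [2.7, -1.2, -2.7]
finger_gap: 0.0531
```

```bash
python3 st.py
```

```text
t 9.33 pos [ 0.516  -0.0285  0.1071] jaw az 106.88 F [ 2.7 -1.2 -2.7] M [-0.354 -0.652  0.09 ] gap 0.0531 j6 -0.35
```

>>> move_arm([
  [[0, 0, 0, 0, 3, 0], [0, 0, 0, 0, 6, 0], [0, 0, 0, 0, 9, 0], [0, 0, 0, 0, 12, 0]],
])

```text
t: 9.67
ee_pos: [0.516, -0.0285, 0.1071]
tcp_rot: [-0.706, -0.031, 0.029, 0.707]
wrist_force: [3.3, -1.1, -2.6]
finger_gap: 0.0532
```

```bash
python3 st.py
```

```text
t 9.67 pos [ 0.516  -0.0285  0.1071] jaw az 94.87 F [ 3.3 -1.1 -2.6] M [-0.402 -0.653  0.076] gap 0.0532 j6 -0.14
```

>>> move_arm([
  [[0, 0, 0, 0, 3, 0], [0, 0, 0, 0, 6, 0]],
])

```text
t: 9.83
ee_pos: [0.516, -0.0285, 0.1071]
tcp_rot: [-0.707, 0.006, -0.008, 0.707]
wrist_force: [3.8, -2.1, -2.6]
finger_gap: 0.053
```

```bash
python3 st.py
```

```text
t 9.83 pos [ 0.516  -0.0285  0.1071] jaw az 88.88 F [ 3.8 -2.1 -2.6] M [-0.4   -0.693  0.052] gap 0.0530 j6 -0.04
```

>>> move_arm([
  [[0, 0, 0, 0, 3, 0]],
])

```text
t: 9.92
ee_pos: [0.516, -0.0285, 0.1071]
tcp_rot: [-0.706, 0.025, -0.026, 0.707]
wrist_force: [2.5, -1.1, -2.6]
finger_gap: 0.053
```

```bash
python3 st.py
```

```text
t 9.92 pos [ 0.516  -0.0285  0.1071] jaw az 85.88 F [ 2.5 -1.1 -2.6] M [-0.432 -0.67   0.085] gap 0.0530 j6 0.02
```

>>> move_arm([
  [[0, 0, 0, 0, 3, 0]],
])

```text
t: 10.0
ee_pos: [0.516, -0.0285, 0.1071]
tcp_rot: [-0.706, 0.043, -0.045, 0.706]
wrist_force: [2.6, -1.3, -2.5]
finger_gap: 0.054
```

```bash
python3 st.py
```

```text
t 10.00 pos [ 0.516  -0.0285  0.1071] jaw az 82.87 F [ 2.6 -1.3 -2.5] M [-0.441 -0.629  0.053] gap 0.0540 j6 0.07
```

>>> move_arm([
  [[0, 0, 0, 0, 3, 0]],
])

```text
t: 10.08
ee_pos: [0.516, -0.0285, 0.1071]
tcp_rot: [-0.704, 0.062, -0.063, 0.705]
wrist_force: [4.3, -1.1, -2.9]
finger_gap: 0.0533
```

```bash
python3 st.py
```

```text
t 10.08 pos [ 0.516  -0.0285  0.1071] jaw az 79.88 F [ 4.3 -1.1 -2.9] M [-0.398 -0.647  0.07 ] gap 0.0533 j6 0.12
```

>>> move_arm([
  [[0, 0, 0, 0, 3, 0]],
])

```text
t: 10.17
ee_pos: [0.516, -0.0285, 0.1071]
tcp_rot: [-0.702, 0.08, -0.081, 0.703]
wrist_force: [4.3, -0.9, -3.4]
finger_gap: 0.053
```

```bash
python3 st.py
```

```text
t 10.17 pos [ 0.516  -0.0285  0.1071] jaw az 76.88 F [ 4.3 -0.9 -3.4] M [-0.421 -0.645  0.076] gap 0.0530 j6 0.17
```

>>> move_arm([
  [[0, 0, 0, 0, 1.5, 0]],
])

```text
t: 10.25
ee_pos: [0.516, -0.0285, 0.1072]
tcp_rot: [-0.701, 0.089, -0.091, 0.702]
wrist_force: [3.6, -1.8, -2.1]
finger_gap: 0.053
```

```bash
python3 st.py
```

```text
t 10.25 pos [ 0.516  -0.0285  0.1072] jaw az 75.36 F [ 3.6 -1.8 -2.1] M [-0.465 -0.619  0.041] gap 0.0530 j6 0.20
```

>>> move_arm([
  [[0, 0, 0, 0, 1.5, 0]],
])

```text
t: 10.33
ee_pos: [0.516, -0.0285, 0.1071]
tcp_rot: [-0.7, 0.098, -0.099, 0.7]
wrist_force: [3.8, -0.7, -2.8]
finger_gap: 0.0535
```

```bash
python3 st.py
```

```text
t 10.33 pos [ 0.516  -0.0285  0.1071] jaw az 73.95 F [ 3.8 -0.7 -2.8] M [-0.375 -0.673  0.339] gap 0.0535 j6 0.22
```

>>> move_arm([
  [[0, 0, 0, 0, 1.5, 0], [0, 0, 0, 0, 3, 0]],
])

```text
t: 10.5
ee_pos: [0.516, -0.0285, 0.1071]
tcp_rot: [-0.697, 0.116, -0.117, 0.698]
wrist_force: [3.6, -2.2, -2.5]
finger_gap: 0.0536
```

```bash
python3 st.py
```

```text
t 10.50 pos [ 0.516  -0.0285  0.1071] jaw az 71.00 F [ 3.6 -2.2 -2.5] M [-0.29  -0.668  0.748] gap 0.0536 j6 0.28
```

>>> move_arm([
  [[0, 0, 0, 0, 2, 0], [0, 0, 0, 0, 4, 0], [0, 0, 0, 0, 6, 0], [0, 0, 0, 0, 8, 0], [0, 0, 0, 0, 8, 0]],
])

```text
t: 10.92
ee_pos: [0.516, -0.0284, 0.1071]
tcp_rot: [-0.687, 0.165, -0.166, 0.688]
wrist_force: [3.3, -2.5, -2.3]
finger_gap: 0.0534
```

```bash
python3 st.py
```

```text
t 10.92 pos [ 0.516  -0.0284  0.1071] jaw az 62.98 F [ 3.3 -2.5 -2.3] M [-0.392 -0.83   0.538] gap 0.0534 j6 0.42
```

>>> move_arm([
  [[0, 0, 0, 0, 0, 0], [0, 0, 0, 0, 0, 0], [0, 0, 0, 0, 0, 0], [0, 0, 0, 0, 0, 0], [0, -3, 0, 0, 0, 0], [0, -6, 0, 0, 0, 0], [0, -6, 0, 0, 0, 0]],
], hand=8.5)

```text
t: 11.5
ee_pos: [0.5169, -0.0284, 0.1724]
tcp_rot: [-0.687, 0.162, -0.167, 0.689]
wrist_force: [0.9, -0.5, 1.0]
finger_gap: 0.0848
```

```bash
python3 st.py
python3 - <<'E'
from h import *
oc=np.array([-.07643,-.14274,-.0002]);dc=np.array([.3025,.9531,.0003])
N=np.array([.5165,-.0286,.130])
for a in (92,):
    Rt=down(a)*R.from_euler("z",-36,degrees=True)
    dw=Rt.apply(dc); p=N-dw*.175-Rt.apply(oc)
    print(a,"view",dw.round(2),"tcp",p.round(3),cmd(p,Rt))
E
```

```text
t 11.50 pos [ 0.5169 -0.0284  0.1724] jaw az 63.04 F [ 0.9 -0.5  1. ] M [ 0.006 -0.02   0.01 ] gap 0.0848 j6 0.41
92 view [ 0.8   0.03 -0.59] tcp [ 0.521 -0.028  0.163] (array([0.39, 0.92, 0.21]), array([  8.96, -28.03, -34.82]))
```

>>> move_arm([
  [[0.2, 0.7, 0, 9, -28, -34.8], [0.2, 0.7, 0, 9, -28, -34.8], [0.2, 0.7, 0, 9, -28, -34.8], [0.2, 0.7, 0, 9, -28, -34.8], [0.2, 0.7, 0, 9, -28, -34.8], [0.2, 0.7, 0, 9, -28, -34.8], [0.2, 0.7, 0, 9, -28, -34.8], [0.2, 0.7, 0, 9, -28, -34.8], [0.2, 0.7, 0, 9, -28, -34.8]],
])

```text
t: 12.25
ee_pos: [0.5167, -0.0295, 0.1602]
tcp_rot: [-0.669, -0.227, -0.205, 0.677]
wrist_force: [0.0, 0.1, -0.2]
finger_gap: 0.0852
```

Run:
```python
from h import *
np.set_printoptions(linewidth=220)
c,im,d=cam("wrist");np.savez("w4",im=im,d=d,**c)
s=manip.observe();print(s["t"],s["ee_pos"],s["joints"].round(2))
q=proj(c,np.array([.5165,-.0286,.130]));print(q)
o=np.clip((im.astype(float)/255)**.6*255,0,255).astype(np.uint8)
u,v=q.astype(int)
a=o[v-55:v+55,u-65:u+65];save("w4z",a,6)
print(u-65,v-55)
r=range(v-30,v-8,2);cc=slice(u-14,u+15);print(u-14,v-30)
print(np.array([im[y,cc].mean(1).astype(int) for y in r]))
print(np.array([(d[y,cc]*1000).round() for y in r]).astype(int))
```

```text
12.3 [ 0.51720156 -0.02932972  0.16056627] [-0.1  -0.64 -0.68  0.91  0.08 -0.11]
[266.10631083 200.57101243]
201 145
252 170
[[104 106 103  85 108 114 114 112 113 114 112 112 115 115 120 113 118 115 117 114 109 101 103  96 104 105 105  99 104]
 [102 103 104  78 132 161 164 171 179 184 186 183 184 184 182 185 185 180 178 176 124  96 106 102 103 105 103 101 105]
 [103 103 104  78 153 176 174 177 177 176 179 175 188 193 188 193 192 193 194 187 129  98 103 103 102 100 101  98 100]
 [102 105 107  78 157 178 180 175 167 170 168 167 188 191 190 191 191 191 191 190 144 106 103 102 103 106  99 102  98]
 [116 115 118  88 160 180 176 170 169 168 166 170 189 193 192 190 193 193 185 187 151 120 117 116 114 115 116 119 115]
 [116 117 114  95 160 180 168 167 167 168 167 172 191 193 194 192 195 192 185 187 152 120 115 115 114 115 119 116 116]
 [115 119 117  98 155 170 170 166 169 170 169 175 189 190 190 192 192 194 190 186 162 125 117 119 115 112 116 119 119]
 [119 114 116 103 156 172 171 170 169 173 165 184 192 190 192 191 193 190 186 185 165 124 109 116 116 111 116 117 117]
 [113 129 143 164 183 1
[... 944 characters left out ...]
159 164 163 163 162 168 169 171 171 171 171 173 171 171 171 170 170 158 157 158 158 158 159 158 158 158]
 [159 159 158 159 163 162 162 163 170 170 172 173 173 174 172 173 173 172 173 172 159 159 159 159 159 160 161 159 159]
 [159 160 160 160 162 162 162 162 163 163 175 175 175 174 174 174 174 174 174 173 160 160 161 161 160 160 159 161 160]
 [162 162 162 163 163 161 160 162 162 160 161 162 161 162 161 161 162 160 161 162 161 162 161 162 161 162 162 161 162]
 [162 162 161 162 162 161 161 162 161 160 161 161 161 162 161 160 161 161 160 161 162 161 162 161 162 162 162 162 162]
 [163 160 160 160 160 160 159 159 159 159 160 160 160 160 161 161 159 160 159 159 160 160 160 160 159 160 161 163 163]]
```

View pics/w4z.png

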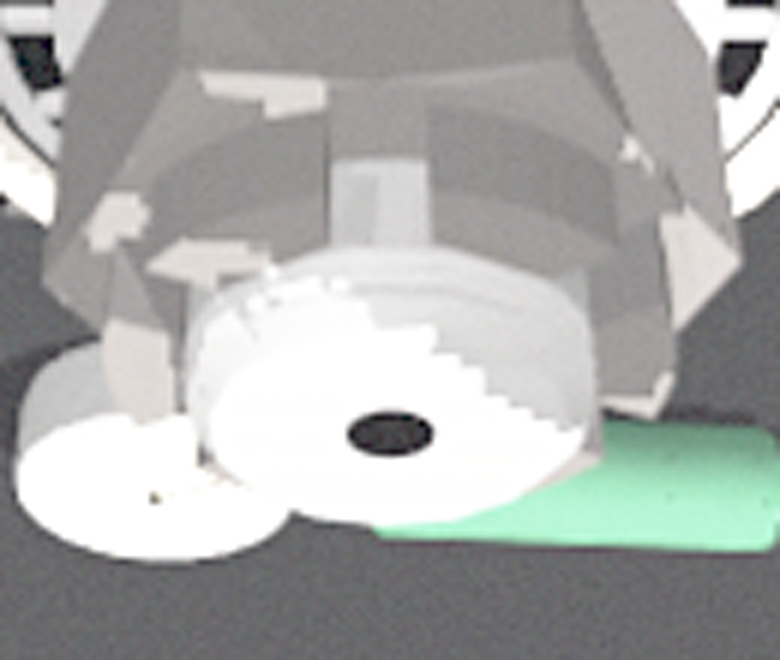

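Run:
```python
from h import *
for n,o,L,Rr,P,D in(("w2",(196,130),(65,265),(745,265),None,(404,421)),("w3",(197,140),(53,268),(739,272),(708,287),(394,433)),("w4",(201,145),(44,277),(741,258),None,(391,433))):
    c=dict(np.load(n+".npz"));f=lambda p,z:onz(c,o[0]+p[0]/6-.4,o[1]+p[1]/6-.4,z)
    a,b=f(L,.124),f(Rr,.124);dv=b-a
    M=R.from_rotvec(c["rvec"]).as_matrix();cp=-M.T@c["tvec"];dr=f(D,.1395)
    v=cp-np.array([.5165,-.0286,.13])
    print(n,"corner az %.2f"%np.degrees(np.arctan2(dv[1],dv[0])),"len",np.linalg.norm(dv)*1000,"mid",(a+b)/2,"drill",dr,"cam az %.2f"%(np.degrees(np.arctan2(v[1],v[0]))%360))
    # hole left edge rays with z=.1285 onto shaft
    if n!="w2":
        us={"w3":(254.7,257.5),"w4":(255.7,259.5)}[n];vv={"w3":174.5,"w4":179}[n]
        for u in us:
            O,d=ray(c,u,vv);C=dr[:2];# intersect cylinder r18
            p=O[:2]-C;A=d[:2]@d[:2];B=2*p@d[:2];Q=p@p-.018**2;t=(-B-np.sqrt(B*B-4*A*Q))/2/A
            h=O+t*d;print("  u",u,"z %.4f"%h[2],"az %.2f"%(np.degrees(np.arctan2(*(h[:2]-C)[::-1]))%360))
```

```text
w2 corner az 170.12 len 62.21483418557913 mid [ 0.51629357 -0.03109175  0.124     ] drill [ 0.5168094 -0.0284555  0.1395   ] cam az 259.96
w3 corner az 94.46 len 62.41804396901678 mid [ 0.51425894 -0.02890476  0.124     ] drill [ 0.51758102 -0.02881328  0.1395    ] cam az 184.85
  u 254.7 z 0.1286 az 197.12
  u 257.5 z 0.1288 az 192.55
w4 corner az 94.34 len 62.30180334761694 mid [ 0.51445189 -0.02887149  0.124     ] drill [ 0.51747823 -0.02879454  0.1395    ] cam az 182.44
  u 255.7 z 0.1284 az 197.98
  u 259.5 z 0.1288 az 191.83
```

Depth confirms the hole: the bore shows behind the slot wall. Its azimuth is about 179.4° and the nut's slot is at about 184.6°, with the bite felt at about 194°, 15° before alignment. About 5° more clockwise is needed, so I regrip.

Run:
```python
from h import *
print(cmd([.5162,-.0285,.166],down(64.3)))
```

```text
(array([ 0.24, -0.5 ,  0.09]), array([-8.66, 26.67, 34.87]))
```

>>> move_arm([
  [[0.2, -0.5, 0.1, -8.7, 26.7, 34.9], [0.2, -0.5, 0.1, -8.7, 26.7, 34.9], [0.2, -0.5, 0.1, -8.7, 26.7, 34.9], [0.2, -0.5, 0.1, -8.7, 26.7, 34.9], [0.2, -0.5, 0.1, -8.7, 26.7, 34.9], [0.2, -0.5, 0.1, -8.7, 26.7, 34.9], [0.2, -0.5, 0.1, -8.7, 26.7, 34.9], [0.2, -0.5, 0.1, -8.7, 26.7, 34.9], [0.2, -0.5, 0.1, -8.7, 26.7, 34.9]],
])

```text
t: 13.05
ee_pos: [0.5167, -0.0282, 0.164]
tcp_rot: [0.69, -0.158, 0.156, -0.689]
wrist_force: [-1.0, -0.1, -0.3]
finger_gap: 0.0849
```

```bash
python3 st.py;python3 -c "
from h import *
print(cmd([.5162,-.0285,.104],down(64.3)))"
```

```text
t 13.05 pos [ 0.5167 -0.0282  0.164 ] jaw az 64.37 F [-1.  -0.1 -0.3] M [-0.031  0.025 -0.023] gap 0.0849 j6 0.39
(array([-0.03,  6.  , -0.03]), array([ 0.11,  0.07, -0.09]))
```

>>> move_arm([
  [[0, 3, 0, 0, 0, 0], [0, 5, 0, 0, 0, 0], [0, 5.9, 0, 0, 0, 0], [0, 5.9, 0, 0, 0, 0], [0, 5.9, 0, 0, 0, 0]],
])

```text
t: 13.47
ee_pos: [0.5155, -0.0283, 0.1069]
tcp_rot: [0.69, -0.157, 0.157, -0.689]
wrist_force: [-0.6, 0.6, 0.2]
finger_gap: 0.0854
```

>>> move_arm([
  [[0, 0, 0, 0, 0, 0], [0, 0, 0, 0, 0, 0], [0, 0, 0, 0, 0, 0], [0, 0, 0, 0, 0, 0], [0, 0, 0, 0, 0, 0], [0, 0, 0, 0, 0, 0], [0, 0, 0, 0, 0, 0]],
], hand=4.5)

```text
t: 14.05
ee_pos: [0.5162, -0.0286, 0.1078]
tcp_rot: [0.69, -0.156, 0.158, -0.689]
wrist_force: [-2.9, -0.2, 7.8]
finger_gap: 0.0533
```

```bash
python3 st.py
```

```text
t 14.05 pos [ 0.5162 -0.0286  0.1078] jaw az 64.33 F [-2.9 -0.2  7.8] M [-0.229  0.549  0.018] gap 0.0533 j6 0.39
```

>>> move_arm([
  [[0, -0.15, 0, 0, 0, 0], [0, -0.15, 0, 0, 1.5, 0], [0, -0.15, 0, 0, 3, 0], [0, -0.15, 0, 0, 4.5, 0], [0, -0.15, 0, 0, 6, 0], [0, -0.15, 0, 0, 6, 0]],
])

```text
t: 14.55
ee_pos: [0.5161, -0.0285, 0.1079]
tcp_rot: [0.681, -0.193, 0.193, -0.68]
wrist_force: [1.7, -2.4, -0.7]
finger_gap: 0.0533
```

```bash
python3 st.py
```

```text
t 14.55 pos [ 0.5161 -0.0285  0.1079] jaw az 58.31 F [ 1.7 -2.4 -0.7] M [-0.337 -0.518  0.599] gap 0.0533 j6 0.50
```

>>> move_arm([
  [[0, 0, 0, 0, 0, 0], [0, 0, 0, 0, 0, 0], [0, 0, 0, 0, 0, 0], [0, 0, 0, 0, 0, 0], [0, -3, 0, 0, 0, 0], [0, -6, 0, 0, 0, 0], [0, -6, 0, 0, 0, 0]],
], hand=8.5)

```text
t: 15.13
ee_pos: [0.5174, -0.0283, 0.1731]
tcp_rot: [-0.68, 0.191, -0.195, 0.681]
wrist_force: [1.5, -0.1, -0.2]
finger_gap: 0.0852
```

Run:
```python
from h import *
oc=np.array([-.07643,-.14274,-.0002]);dc=np.array([.3025,.9531,.0003])
N=np.array([.5165,-.0286,.130])
Rt=down(89.4)*R.from_euler("z",-36,degrees=True)
dw=Rt.apply(dc); p=N-dw*.175-Rt.apply(oc)
print("view",dw.round(2),"tcp",p.round(3),cmd(p,Rt))
```

```text
view [ 0.8  -0.01 -0.59] tcp [ 0.521 -0.029  0.163] (array([0.34, 0.98, 0.19]), array([  9.7 , -30.02, -34.74]))
```

>>> move_arm([
  [[0.2, 0.6, 0.1, 9.7, -30, -34.7], [0.2, 0.6, 0.1, 9.7, -30, -34.7], [0.2, 0.6, 0.1, 9.7, -30, -34.7], [0.2, 0.6, 0.1, 9.7, -30, -34.7], [0.2, 0.6, 0.1, 9.7, -30, -34.7], [0.2, 0.6, 0.1, 9.7, -30, -34.7], [0.2, 0.6, 0.1, 9.7, -30, -34.7], [0.2, 0.6, 0.1, 9.7, -30, -34.7], [0.2, 0.6, 0.1, 9.7, -30, -34.7]],
])

```text
t: 15.88
ee_pos: [0.5174, -0.0287, 0.1619]
tcp_rot: [0.674, 0.211, 0.22, -0.672]
wrist_force: [-0.4, 1.3, 0.2]
finger_gap: 0.0849
```

Run:
```python
from h import *
np.set_printoptions(linewidth=220)
c,im,d=cam("wrist");np.savez("w5",im=im,d=d,**c)
s=manip.observe();print(s["t"],s["ee_pos"],s["joints"].round(2))
q=proj(c,np.array([.5165,-.0286,.130]));print(q)
u,v=q.astype(int)
o=np.clip((im.astype(float)/255)**.6*255,0,255).astype(np.uint8)
save("w5z",o[v-55:v+55,u-65:u+65],6);print(u-65,v-55)
r=range(v-30,v-11,2);cc=slice(u-14,u+15);print(u-14,v-30)
print(np.array([im[y,cc].mean(1).astype(int) for y in r]))
print(np.array([(d[y,cc]*1000).round() for y in r]).astype(int))
```

```text
15.9333 [ 0.51802545 -0.02860806  0.16227091] [-0.08 -0.64 -0.68  0.91  0.04 -0.05]
[264.62691129 197.26461514]
199 142
250 167
[[105 107 104 106 102  94 110 115 120 118 122 119 123 125 125 125 120 121 120 117 118 114 103 103 100 103 103 102 102]
 [103 106 103 104 106 115 172 193 193 189 192 193 189 189 191 191 189 187 187 184 187 173 124 100 102 103 107 103 105]
 [106 105 101 104 103 121 168 178 175 173 171 189 192 189 191 193 190 191 181 181 177 165 117 101  99 102 101 102 104]
 [118 129 142 155 150 131 162 173 170 167 167 188 195 194 189 195 193 186 186 187 188 169 123 107 110 108 107 105 104]
 [170 165 193 204 203 150 155 167 169 168 168 189 193 195 194 191 194 190 185 185 190 167 126 113 116 114 116 120 118]
 [112 118 126 127 128 120 152 169 172 170 163 189 194 192 191 191 190 191 186 186 185 166 128 115 115 118 117 114 116]
 [116 117 116 114 114 133 157 166 170 169 170 190 196 190 191 192 191 188 185 188 184 171 130 117 115 117 119 121 117]
 [118 117 116 115 115 141 169 170 170 167 162 187 190 191 196 193 192 188 182 187 182 174 135 113 111 114 117 114 114]
 [125 146 164 184 19
[... 709 characters left out ...]
157 158 165 167 169 169 169 171 171 171 171 171 172 172 170 170 171 170 168 157 158 158 158 157 158 158]
 [158 159 159 158 159 164 168 169 169 171 171 172 172 173 174 172 173 172 172 169 170 168 159 159 159 160 159 158 159]
 [159 160 160 159 160 163 163 171 172 172 174 174 173 174 174 172 174 174 173 170 171 169 161 159 160 159 160 159 159]
 [161 161 161 160 161 163 163 164 162 162 174 174 174 176 175 175 175 176 174 163 163 163 162 162 160 161 160 161 160]
 [163 162 161 161 163 160 161 161 161 161 160 161 162 161 161 161 161 161 162 160 160 162 162 161 162 162 162 163 162]
 [162 164 163 162 162 162 162 161 160 160 159 160 161 159 160 161 161 162 162 160 161 162 161 163 162 162 163 162 163]]
```

View pics/w5z.png

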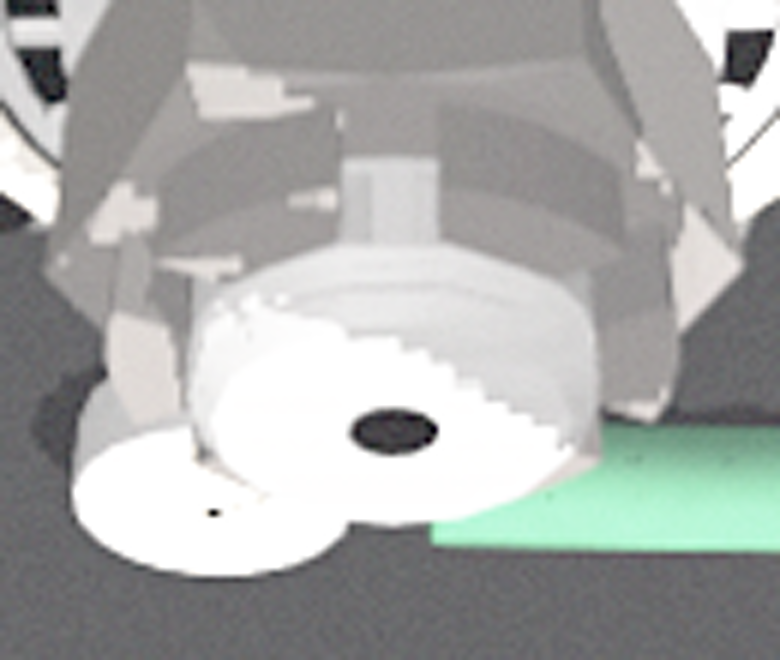

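Slot and hole now line up to within about 1° (slot centre u≈263.8, bore centre u≈264.4). Next I go to the pin.

Run:
```python
from h import *
c=dict(np.load("w5.npz"));C=np.array([.5176,-.0286])
for n,u in(("slotL",255.05),("slotR",271.6),("hole",264.0)):
    O,d=ray(c,u,175);p=O[:2]-C;A=d[:2]@d[:2];B=2*p@d[:2];Q=p@p-.018**2;t=(-B-np.sqrt(B*B-4*A*Q))/2/A
    h=O+t*d;print(n,h.round(4),"az %.2f"%(np.degrees(np.arctan2(*(h[:2]-C)[::-1]))%360))
for p in([.505,-.10,.19],[.505,-.242,.12]):print(cmd(p,down(82.5)))
```

```text
slotL [ 0.5002 -0.0332  0.1281] az 194.67
slotR [ 0.5    -0.025   0.1283] az 168.35
hole [ 0.4996 -0.0287  0.1286] az 180.37
(array([ 0.63, -2.97, -7.15]), array([-2.16,  6.52, 35.51]))
(array([ -3.28,   2.82, -21.36]), array([-2.16,  6.52, 35.51]))
```

>>> move_arm([
  [[0.6, -3, -7.1, 0, 0, 0], [0.6, -3, -7.1, -2.2, 6.5, 35.5], [0.6, -3, -7.1, -2.2, 6.5, 35.5], [-3.3, 2.8, -21.4, -2.2, 6.5, 35.5], [-3.3, 2.8, -21.4, -2.2, 6.5, 35.5], [-3.3, 2.8, -21.4, -2.2, 6.5, 35.5], [-3.3, 2.8, -21.4, -2.2, 6.5, 35.5], [-3.3, 2.8, -21.4, -2.2, 6.5, 35.5], [-3.3, 2.8, -21.4, -2.2, 6.5, 35.5], [-3.3, 2.8, -21.4, -2.2, 6.5, 35.5]],
])

```text
t: 16.77
ee_pos: [0.5055, -0.2426, 0.1184]
tcp_rot: [0.706, -0.047, 0.045, -0.705]
wrist_force: [-0.1, 0.0, -0.3]
finger_gap: 0.0849
```

```bash
python3 st.py
python3 - <<'E'
from h import *
c,im,d=cam("wrist");save("w6",im,1.2);np.savez("w6",im=im,d=d,**c)
q=proj(c,np.array([.505,-.242,.003]));print(q)
g=im.min(2);m=(g>105).astype(np.uint8)
n,l,st,ce=cv2.connectedComponentsWithStats(m)
for i in range(1,n):
    if st[i][4]>100 and np.linalg.norm(ce[i]-q)<90:
        ys,xs=np.where(l==i);P=np.array([onz(c,u,v,.0032)[:2] for u,v in zip(xs,ys)])
        mu=P.mean(0);_,_,V=np.linalg.svd(P-mu);V[0]*=np.sign(V[0][0]);t=(P-mu)@V[0];k=(P-mu)@V[1]
        sh=(t>t.min()+.022)&(t<t.max()-.006)  # shank only for axis
        vx,vy,x0,y0=cv2.fitLine(P[sh].astype(np.float32)*1000,cv2.DIST_HUBER,0,.01,.01).ravel()
        print(ce[i],st[i],"end1",mu+V[0]*t.min(),"end2",mu+V[0]*t.max(),"len",np.ptp(t),"az",np.degrees(np.arctan2(vy,vx)),"shank pt",x0,y0)
        for a in np.arange(0,.08,.006):
            s=(t-t.min()>=a)&(t-t.min()<a+.006)
            if s.any():print("%.3f w %.4f"%(a,np.ptp(k[s])),end="; ")
        print()
E
```

```text
t 16.77 pos [ 0.5055 -0.2426  0.1184] jaw az 82.53 F [-0.1  0.  -0.3] M [-0.042  0.015 -0.006] gap 0.0849 j6 -0.32
[264.79063801 183.09563689]Traceback (most recent call last):
  File "<stdin>", line 9, in <module>
    u, s, vh = gufunc(a, signature=signature)
               ~~~~~~^^^^^^^^^^^^^^^^^^^^^^^^
numpy._core._exceptions._ArrayMemoryError: Unable to allocate 160. GiB for an array with shape (146372, 146372) and data type float64
```

View pics/w6.png

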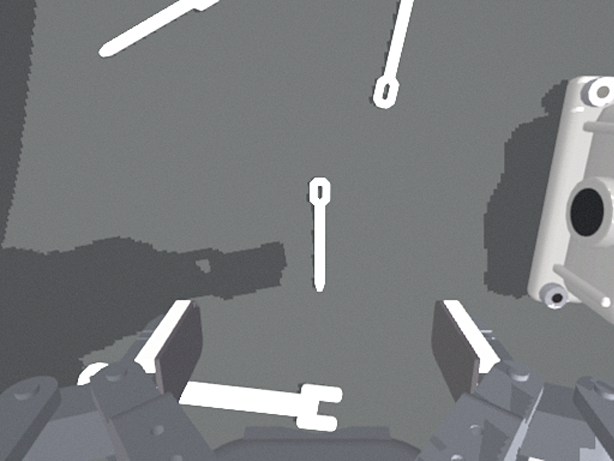

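The target pin lies in the middle of the view, eye at (319,190) and tip at (319,290). The image top is towards the robot, and the space around the eye is clear.

Run:
```python
from h import *
c=dict(np.load("w6.npz"));im=c["im"]
m=(im.min(2)>170).astype(np.uint8)
n,l,st,ce=cv2.connectedComponentsWithStats(m);i=l[220,266];print(i,st[i])
ys,xs=np.where(l==i);P=np.array([onz(c,u,v,.0045)[:2] for u,v in zip(xs,ys)])
mu=P.mean(0);_,_,V=np.linalg.svd(P-mu,full_matrices=False);V[0]*=np.sign(V[0][0]);t=(P-mu)@V[0];k=(P-mu)@V[1]
sh=(t>t.min()+.022)&(t<t.max()-.006)
vx,vy,x0,y0=cv2.fitLine((P[sh]*1000).astype(np.float32),cv2.DIST_HUBER,0,.01,.01).ravel()
u=np.array([vx,vy])*np.sign(vx);az=np.degrees(np.arctan2(u[1],u[0]));s0=np.array([x0,y0])/1000
tt=(P-s0)@u;e1=s0+u*tt.min();e2=s0+u*tt.max()
print("eye end",e1,"tip",e2,"len",np.ptp(tt),"az",az,"eye centre from tip",e2-u*.072,"from end",e1+u*.0085)
E=(e2-u*.072+e1+u*.0085)/2
for off in(0,.0045):
    p=E-u*off;print(off,p,cmd([*p,.0022],down(90+az)))
```

```text
6 [258 148  17  95 954]
eye end [ 0.47653216 -0.2373311 ] tip [ 0.55636095 -0.24769644] len 0.08049892084862038 az -7.39816 eye centre from tip [ 0.48496033 -0.23842545] from end [ 0.4849614  -0.23842559]
0 [ 0.48496087 -0.23842552] (array([-2.09, 11.75,  0.1 ]), array([ 0.07, -0.01,  0.02]))
0.0045 [ 0.48049833 -0.23784608] (array([-2.54, 11.75,  0.1 ]), array([ 0.07, -0.01,  0.02]))
```

>>> move_arm([
  [[-1.5, 4, 0.1, 0, 0, 0], [-2.5, 8, 0.1, 0, 0, 0], [-2.5, 10.5, 0.1, 0, 0, 0], [-2.5, 11.3, 0.1, 0, 0, 0], [-2.5, 11.6, 0.1, 0, 0, 0], [-2.5, 11.6, 0.1, 0, 0, 0], [-2.5, 11.6, 0.1, 0, 0, 0]],
])

```text
t: 17.4
ee_pos: [0.482, -0.2386, 0.006]
tcp_rot: [0.707, -0.044, 0.047, -0.705]
wrist_force: [-0.0, -1.2, -0.5]
finger_gap: 0.0851
```

```bash
python3 st.py;python3 -c "
from h import *
print(cmd([.4805,-.2378,.0015],down(82.6)))"
```

```text
t 17.40 pos [ 0.482  -0.2386  0.006 ] jaw az 82.65 F [-0.  -1.2 -0.5] M [-0.019  0.005  0.012] gap 0.0851 j6 -0.33
(array([-0.16,  0.45,  0.06]), array([0.15, 0.05, 0.24]))
```

>>> move_arm([
  [[-0.1, 0.2, 0.05, 0, 0, 0], [-0.1, 0.2, 0.05, 0, 0, 0], [-0.1, 0.2, 0.05, 0, 0, 0], [-0.1, 0.2, 0.05, 0, 0, 0]],
])

```text
t: 17.73
ee_pos: [0.4797, -0.2378, 0.0018]
tcp_rot: [0.706, -0.045, 0.046, -0.705]
wrist_force: [0.9, 0.3, -0.4]
finger_gap: 0.085
```

```bash
python3 st.py;python3 -c "
from h import *
print(cmd([.4805,-.2378,.0015],down(82.6)))"
```

```text
t 17.73 pos [ 0.4797 -0.2378  0.0018] jaw az 82.61 F [ 0.9  0.3 -0.4] M [-0.023 -0.03   0.005] gap 0.0850 j6 -0.33
(array([0.08, 0.03, 0.01]), array([0.09, 0.01, 0.06]))
```

Good. Closing on the eye.

>>> move_arm([
  [[0, 0, 0, 0, 0, 0], [0, 0, 0, 0, 0, 0], [0, 0, 0, 0, 0, 0], [0, 0, 0, 0, 0, 0], [0, 0, 0, 0, 0, 0], [0, 0, 0, 0, 0, 0], [0, 0, 0, 0, 0, 0], [0, 0, 0, 0, 0, 0], [0, 0, 0, 0, 0, 0], [0, 0, 0, 0, 0, 0], [0, 0, 0, 0, 0, 0], [0, 0, 0, 0, 0, 0]],
], hand=0.5)

```text
t: 18.73
ee_pos: [0.4795, -0.2377, 0.0015]
tcp_rot: [0.706, -0.045, 0.046, -0.705]
wrist_force: [-0.6, -0.2, 3.2]
finger_gap: 0.0096
```

```bash
python3 st.py
```

```text
t 18.73 pos [ 0.4795 -0.2377  0.0015] jaw az 82.62 F [-0.6 -0.2  3.2] M [ 0.044  0.159 -0.048] gap 0.0096 j6 -0.33
```

>>> move_arm([
  [[0, -2, 0, 0, 0, 0], [0, -6, 0, 0, 0, 0], [0, -10, 0, 0, 0, 0], [0, -13, 0, 0, 0, 0], [0, -13, 0, 0, 0, 0], [0, -13, 0, 0, 0, 0]],
])

```text
t: 19.23
ee_pos: [0.4803, -0.2379, 0.1331]
tcp_rot: [0.707, -0.044, 0.047, -0.705]
wrist_force: [0.4, 0.0, -0.2]
finger_gap: 0.0094
```

```bash
cat > pinlook.py <<'E'
from h import *
import sys
s=manip.observe();r=R.from_quat(s["tcp_rot"]);c,im,d=cam("wrist");np.savez(sys.argv[1],im=im,d=d,**c)
q0=proj(c,s["ee_pos"]);o=np.clip((im.astype(float)/255)**.6*255,0,255).astype(np.uint8)
u,v=q0.astype(int);print("tcp px",q0)
save(sys.argv[1],o[max(v-70,0):v+130,u-100:u+100],3)
print("origin",u-100,max(v-70,0))
E
python3 st.py; python3 pinlook.py w7
```

```text
t 19.23 pos [ 0.4803 -0.2379  0.1331] jaw az 82.62 F [ 0.4  0.  -0.2] M [ 0.012 -0.011 -0.028] gap 0.0094 j6 -0.33
tcp px [264.3715957  252.17148525]
origin 164 182
```

View pics/w7.png

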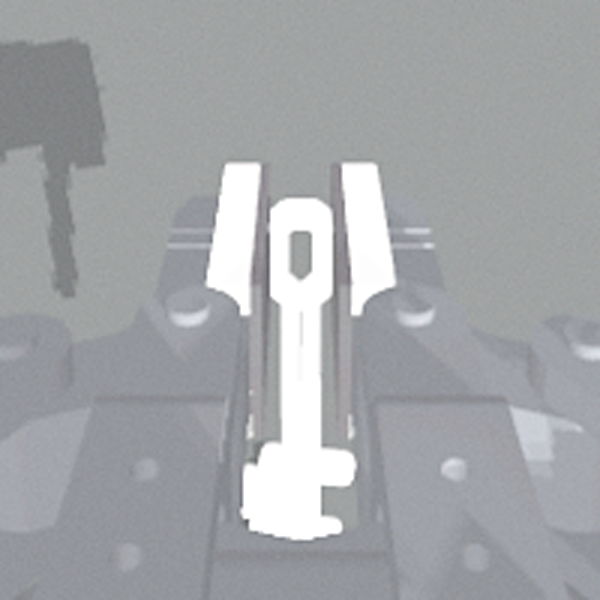

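The eye shows between the pads, but its apparent size suggests it is farther away than the fingertips. I'll check the depth.

Run:
```python
from h import *
c=dict(np.load("w7.npz"));d=c["d"];im=c["im"]
f,cx,cy=K(c);Mi=R.from_rotvec(c["rvec"]).inv()
for n,x,y in(("eye left",280,250),("eye right",322,250),("eye top",300,215),("shank",300,340),("shank2",300,400),("shank3",300,430),("padL",235,200),("padR",365,200),("padR low",375,290),("padLtip",258,200),("blob",280,500)):
    u=164+x/3;v=182+y/3;z=d[int(v),int(u)]
    print(n,(round(u),round(v)),round(float(z),4),Mi.apply(np.array([(u-cx)/f*z,(v-cy)/f*z,z])-c["tvec"]).round(4))
```

```text
eye left (257, 265) 0.1584 [ 0.4855 -0.242   0.1357]
eye right (271, 265) 0.1572 [ 0.4857 -0.2353  0.1368]
eye top (264, 254) 0.1551 [ 0.479  -0.2379  0.137 ]
shank (264, 295) 0.1603 [ 0.5005 -0.2407  0.1384]
shank2 (264, 315) 0.1639 [ 0.5118 -0.2422  0.1384]
shank3 (264, 325) 0.1663 [ 0.5182 -0.243   0.1379]
padL (242, 249) 0.1429 [ 0.4699 -0.2461  0.1473]
padR (286, 249) 0.1404 [ 0.4711 -0.2277  0.1494]
padR low (289, 279) 0.117 [ 0.47   -0.2279  0.1737]
padLtip (250, 249) 0.1416 [ 0.4697 -0.2427  0.1484]
blob (257, 349) 0.3314 [ 0.6526 -0.2673  0.0083]
```

The depth shows the pin is held level at z≈0.136, aligned with the tool; the pads overlap the eye by their soft contact. Eye centre is about 5 mm ahead of the TCP. Next, the pre-insertion pose.

Run:
```python
from h import *
for p in([.394,-.2,.135],[.394,-.0285,.1269]):print(cmd(p,down(89.8)))
```

```text
(array([-8.97, -0.38,  2.62]), array([ 0.09, -7.18,  0.05]))
(array([-11.17,   0.4 ,  19.63]), array([ 0.09, -7.18,  0.05]))
```

>>> move_arm([
  [[-4, -0.4, 1, 0, 0, 0], [-8, -0.4, 2.6, 0, -4, 0], [-9, -0.4, 2.6, 0, -7.2, 0], [-10, -0.4, 6.5, 0, -7.2, 0], [-10, -0.4, 10.5, 0, -7.2, 0], [-10.5, -0.4, 14.5, 0, -7.2, 0], [-11, 0.2, 18, 0, -7.2, 0], [-11.2, 0.4, 19.6, 0, -7.2, 0], [-11.2, 0.4, 19.6, 0, -7.2, 0], [-11.2, 0.4, 19.6, 0, -7.2, 0], [-11.2, 0.4, 19.6, 0, -7.2, 0], [-11.2, 0.4, 19.6, 0, -7.2, 0]],
])

```text
t: 20.28
ee_pos: [0.3933, -0.0295, 0.1265]
tcp_rot: [0.708, -0.002, 0.001, -0.707]
wrist_force: [1.2, -0.2, 0.2]
finger_gap: 0.0095
```

```bash
python3 st.py; python3 pinlook.py w8
python3 - <<'E'
from h import *
print(cmd([.394,-.0285,.1269],down(89.8)))
c=dict(np.load("w8.npz"));d=c["d"];f,cx,cy=K(c);Mi=R.from_rotvec(c["rvec"]).inv()
for u,v in((264,265),(264,285),(264,295),(264,305),(264,315),(264,325),(264,335),(264,345),(264,352)):
    z=np.median(d[v-1:v+2,u-1:u+2]);print((u,v),Mi.apply(np.array([(u-cx)/f*z,(v-cy)/f*z,z])-c["tvec"]).round(4))
E
```

```text
t 20.28 pos [ 0.3933 -0.0295  0.1265] jaw az 89.76 F [ 1.2 -0.2  0.2] M [ 0.017 -0.011  0.024] gap 0.0095 j6 -0.07
tcp px [264.59535851 252.24048065]
origin 164 182
(array([ 0.06, -0.02,  0.11]), array([ 0.08, -0.07, -0.03]))
(264, 265) [ 0.4425 -0.03    0.0539]
(264, 285) [ 0.4083 -0.0298  0.1311]
(264, 295) [ 0.4137 -0.0299  0.1314]
(264, 305) [ 0.4194 -0.0299  0.1312]
(264, 315) [ 0.4254 -0.0299  0.1311]
(264, 325) [ 0.4313 -0.0299  0.1311]
(264, 335) [ 0.437  -0.03    0.1315]
(264, 345) [ 0.4435 -0.03    0.1312]
(264, 352) [ 0.4479 -0.03    0.1312]
```

View pics/w8.png

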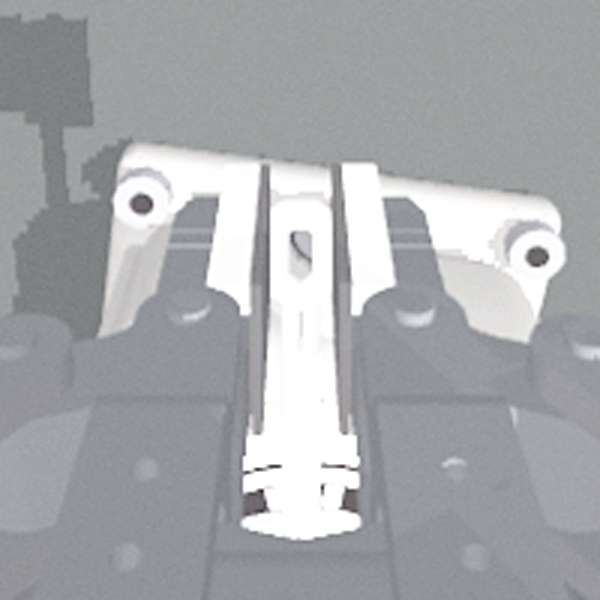

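>>> move_arm([
  [[0, -0.04, 0.11, 0, 0, 0], [0, -0.04, 0.11, 0, 0, 0], [0, -0.04, 0.11, 0, 0, 0], [0, -0.04, 0.11, 0, 0, 0]],
])

```text
t: 20.67
ee_pos: [0.3936, -0.0279, 0.1274]
tcp_rot: [0.708, -0.001, 0.001, -0.707]
wrist_force: [-0.1, 0.4, -0.2]
finger_gap: 0.0092
```

```bash
python3 st.py
python3 - <<'E'
from h import *
c,im,d=cam("wrist");f,cx,cy=K(c);Mi=R.from_rotvec(c["rvec"]).inv()
P=[]
for v in range(290,350,2):
    for u in range(261,268):
        z=d[v,u];P.append(Mi.apply(np.array([(u-cx)/f*z,(v-cy)/f*z,z])-c["tvec"]))
P=np.array(P);print("shank top z",np.median(P[:,2]),"slope z",np.polyfit(P[:,0],P[:,2],1)[0])
# shank edges per row
g=im.mean(2)
for v in(300,320,340):
    print(v,d[v,250:280:1].round(3)*1000)
s=manip.observe();print(s["ee_pos"],s["t"])
E
```

```text
t 20.67 pos [ 0.3936 -0.0279  0.1274] jaw az 89.79 F [-0.1  0.4 -0.2] M [-0.012  0.001  0.025] gap 0.0092 j6 -0.07
shank top z 0.13215065523258568 slope z -0.44626303305709597
300 [124.      127.00001 137.      228.      227.      228.      228.
 228.      164.      162.      163.      161.      161.      161.
   0.      161.      163.      162.      163.      163.      229.
 230.      229.      231.      230.      138.      126.      123.
 124.      123.     ]
320 [127.00001 126.      220.      219.      221.      220.      219.
 220.      167.      165.      166.      166.      165.      165.
 166.      166.      164.      166.      167.      167.      219.
 220.      220.      220.      219.      219.      125.      127.00001
 126.      125.     ]
340 [220. 220. 220. 219. 219. 220. 220. 220. 171. 169. 170. 169. 169. 168.
 168. 170. 169. 169. 171. 171. 220. 221. 220. 220. 220. 219. 220. 219.
 219. 219.]
[ 0.3935255  -0.02781229  0.12741997] 20.7167
```

>>> move_arm([
  [[0.4, 0.04, -0.05, 0, 0, 0], [0.8, 0.04, -0.05, 0, 0, 0], [1.2, 0.04, -0.05, 0, 0, 0], [1.6, 0.04, -0.05, 0, 0, 0], [1.6, 0.04, -0.05, 0, 0, 0], [1.6, 0.04, -0.05, 0, 0, 0], [1.6, 0.04, -0.05, 0, 0, 0]],
])

```text
t: 21.3
ee_pos: [0.4094, -0.0282, 0.1269]
tcp_rot: [0.708, -0.001, 0.001, -0.707]
wrist_force: [0.5, -1.0, 0.2]
finger_gap: 0.0097
```

```bash
python3 st.py
```

```text
t 21.30 pos [ 0.4094 -0.0282  0.1269] jaw az 89.82 F [ 0.5 -1.   0.2] M [ 0.013 -0.009  0.019] gap 0.0097 j6 -0.06
```

>>> move_arm([
  [[0.3, 0, -0.02, 0, 0, 0], [0.6, 0, -0.02, 0, 0, 0], [0.9, 0, -0.02, 0, 0, 0], [1.2, 0, -0.02, 0, 0, 0], [1.4, 0, -0.02, 0, 0, 0]],
])

```text
t: 21.72
ee_pos: [0.4239, -0.0284, 0.127]
tcp_rot: [0.708, -0.001, 0.001, -0.707]
wrist_force: [-0.0, 1.0, 0.4]
finger_gap: 0.0094
```

```bash
python3 st.py
```

```text
t 21.72 pos [ 0.4239 -0.0284  0.127 ] jaw az 89.82 F [-0.   1.   0.4] M [-0.035  0.008 -0.001] gap 0.0094 j6 -0.06
```

>>> move_arm([
  [[0.2, 0, 0, 0, 0, 0], [0.4, 0, 0, 0, 0, 0], [0.6, 0, 0, 0, 0, 0]],
])

```text
t: 21.97
ee_pos: [0.4297, -0.0284, 0.127]
tcp_rot: [0.708, -0.001, 0.001, -0.707]
wrist_force: [0.5, -0.3, -0.1]
finger_gap: 0.0095
```

```bash
python3 st.py
```

```text
t 21.97 pos [ 0.4297 -0.0284  0.127 ] jaw az 89.82 F [ 0.5 -0.3 -0.1] M [ 0.002  0.002 -0.004] gap 0.0095 j6 -0.06
```

>>> move_arm([
  [[0.3, 0, 0, 0, 0, 0], [0.6, 0, 0, 0, 0, 0], [0.9, 0, 0, 0, 0, 0], [1.2, 0, 0, 0, 0, 0], [1.5, 0, 0, 0, 0, 0]],
])

```text
t: 22.38
ee_pos: [0.4448, -0.0285, 0.127]
tcp_rot: [0.708, -0.001, 0.001, -0.707]
wrist_force: [0.3, -0.4, -0.7]
finger_gap: 0.0089
```

```bash
python3 st.py
```

```text
t 22.38 pos [ 0.4448 -0.0285  0.127 ] jaw az 89.82 F [ 0.3 -0.4 -0.7] M [ 0.018  0.053 -0.051] gap 0.0089 j6 -0.06
```

>>> move_arm([
  [[0.3, 0, 0, 0, 0, 0], [0.6, 0, 0, 0, 0, 0], [0.9, 0, 0, 0, 0, 0], [1.2, 0, 0, 0, 0, 0], [1.5, 0, 0, 0, 0, 0]],
])

```text
t: 22.8
ee_pos: [0.4598, -0.0285, 0.127]
tcp_rot: [0.708, -0.001, 0.001, -0.707]
wrist_force: [0.2, 0.8, -1.2]
finger_gap: 0.0093
```

```bash
python3 st.py
```

```text
t 22.80 pos [ 0.4598 -0.0285  0.127 ] jaw az 89.82 F [ 0.2  0.8 -1.2] M [-0.027 -0.012 -0.032] gap 0.0093 j6 -0.06
```

>>> move_arm([
  [[0.3, 0, 0, 0, 0, 0], [0.6, 0, 0, 0, 0, 0], [0.9, 0, 0, 0, 0, 0], [1.2, 0, 0, 0, 0, 0], [1.3, 0, 0, 0, 0, 0]],
])

```text
t: 23.22
ee_pos: [0.4729, -0.0286, 0.127]
tcp_rot: [0.708, -0.001, 0.001, -0.707]
wrist_force: [-0.1, 0.3, -0.7]
finger_gap: 0.0094
```

```bash
python3 st.py
```

```text
t 23.22 pos [ 0.4729 -0.0286  0.127 ] jaw az 89.82 F [-0.1  0.3 -0.7] M [0.009 0.025 0.02 ] gap 0.0094 j6 -0.06
```

>>> move_arm([
  [[0.1, 0, 0, 0, 0, 0], [0.15, 0, 0, 0, 0, 0]],
])

```text
t: 23.38
ee_pos: [0.4741, -0.0286, 0.127]
tcp_rot: [0.708, -0.001, 0.001, -0.707]
wrist_force: [-0.4, 0.4, -0.2]
finger_gap: 0.0097
```

>>> move_arm([
  [[0.1, 0, 0, 0, 0, 0], [0.1, 0, 0, 0, 0, 0]],
])

```text
t: 23.55
ee_pos: [0.4751, -0.0286, 0.127]
tcp_rot: [0.708, -0.001, 0.001, -0.707]
wrist_force: [-0.4, -0.2, 0.1]
finger_gap: 0.0094
```

>>> move_arm([
  [[0.1, 0, 0, 0, 0, 0], [0.1, 0, 0, 0, 0, 0]],
])

```text
t: 23.72
ee_pos: [0.4761, -0.0286, 0.127]
tcp_rot: [0.708, -0.001, 0.001, -0.707]
wrist_force: [0.2, -0.3, -0.1]
finger_gap: 0.0094
```

>>> move_arm([
  [[0.1, 0, 0, 0, 0, 0], [0.1, 0, 0, 0, 0, 0]],
])

```text
t: 23.88
ee_pos: [0.4771, -0.0286, 0.127]
tcp_rot: [0.708, -0.001, 0.001, -0.707]
wrist_force: [0.9, 0.0, -1.3]
finger_gap: 0.0096
```

>>> move_arm([
  [[0.05, 0, 0, 0, 0, 0], [0.05, 0, 0, 0, 0, 0]],
])

```text
t: 24.05
ee_pos: [0.4776, -0.0286, 0.127]
tcp_rot: [0.708, -0.001, 0.001, -0.707]
wrist_force: [0.5, -0.8, -0.2]
finger_gap: 0.0096
```

>>> move_arm([
  [[0.05, 0, 0, 0, 0, 0], [0.05, 0, 0, 0, 0, 0]],
])

```text
t: 24.22
ee_pos: [0.4781, -0.0286, 0.127]
tcp_rot: [0.708, -0.001, 0.001, -0.707]
wrist_force: [-0.2, 1.3, -0.6]
finger_gap: 0.0095
```

>>> move_arm([
  [[0.05, 0, 0, 0, 0, 0], [0.05, 0, 0, 0, 0, 0]],
])

```text
t: 24.38
ee_pos: [0.4783, -0.0286, 0.1269]
tcp_rot: [0.708, -0.001, 0.001, -0.707]
wrist_force: [-2.0, -0.9, -0.3]
finger_gap: 0.0095
```

>>> move_arm([
  [[0.05, 0, 0, 0, 0, 0], [0.05, 0, 0, 0, 0, 0]],
])

```text
t: 24.55
ee_pos: [0.4786, -0.0286, 0.1269]
tcp_rot: [0.708, -0.001, 0.001, -0.707]
wrist_force: [-3.3, -0.1, 1.1]
finger_gap: 0.0095
```

>>> move_arm([
  [[0.05, 0, 0, 0, 0, 0], [0.05, 0, 0, 0, 0, 0]],
])

```text
t: 24.72
ee_pos: [0.4793, -0.0286, 0.1268]
tcp_rot: [0.708, -0.001, 0.001, -0.707]
wrist_force: [-3.4, -0.9, -0.8]
finger_gap: 0.0092
```

Contact was felt at TCP x≈0.4783 (expected about 0.477) with a steady 3.4 N. I let go now.

>>> move_arm([
  [[0, 0, 0, 0, 0, 0], [0, 0, 0, 0, 0, 0], [0, 0, 0, 0, 0, 0], [0, 0, 0, 0, 0, 0], [0, 0, 0, 0, 0, 0], [0, 0, 0, 0, 0, 0], [0, 0, 0, 0, 0, 0]],
], hand=5)

```text
t: 25.3
ee_pos: [0.4796, -0.0286, 0.1271]
tcp_rot: [0.708, -0.001, 0.001, -0.707]
wrist_force: [0.3, -0.0, -0.9]
finger_gap: 0.0499
```

>>> move_arm([
  [[0, -2, 0, 0, 0, 0], [0, -5, 0, 0, 0, 0], [-2, -8, 0, 0, 0, 0], [-2, -9, 0, 0, 0, 0], [-2, -9, 0, 0, 0, 0], [-2, -9, 0, 0, 0, 0]],
])

```text
t: 25.8
ee_pos: [0.4599, -0.0285, 0.2171]
tcp_rot: [0.708, -0.001, 0.002, -0.707]
wrist_force: [-0.7, -0.6, -1.0]
finger_gap: 0.0499
```

```bash
python3 st.py
python3 - <<'E'
from h import *
c,im,d=cam("wrist");np.savez("w9",im=im,d=d,**c)
q=proj(c,np.array([.5,-.0286,.13])).astype(int);print(q)
o=np.clip((im.astype(float)/255)**1.3*255,0,255).astype(np.uint8)
v0=max(q[1]-60,0);u0=q[0]-70
save("w9",o[v0:v0+110,u0:u0+140],5.5);print(u0,v0)
f,cx,cy=K(c);Mi=R.from_rotvec(c["rvec"]).inv()
p0=proj(c,np.array([.47,-.0286,.13]));p1=proj(c,np.array([.50,-.0286,.13]));print(p0,p1)
for k in np.linspace(-.4,1,15):
    u,v=p0+(p1-p0)*k;z=d[int(round(v)),int(round(u))];print(Mi.apply(np.array([(u-cx)/f*z,(v-cy)/f*z,z])-c["tvec"]).round(4),end=" ")
E
```

```text
t 25.80 pos [ 0.4599 -0.0285  0.2171] jaw az 89.82 F [-0.7 -0.6 -1. ] M [ 0.077 -0.055  0.029] gap 0.0499 j6 -0.06
[264 244]
194 184
[264.28626582 207.44893187] [264.39904311 244.29562743]
[ 0.472  -0.0286  0.0893] [ 0.4749 -0.0286  0.0903] [ 0.4781 -0.0286  0.0908] [ 0.4812 -0.0286  0.0914] [ 0.4843 -0.0286  0.0922] [ 0.4865 -0.0286  0.0951] [ 0.4769 -0.0286  0.1273] [ 0.4782 -0.0286  0.1315] [ 0.4887 -0.0286  0.1137] [ 0.4892 -0.0286  0.1198] [ 0.491  -0.0286  0.1227] [ 0.4906 -0.0286  0.1303] [ 0.4935 -0.0286  0.1307] [ 0.496  -0.0286  0.1319] [ 0.4991 -0.0286  0.1318]
```

View pics/w9.png

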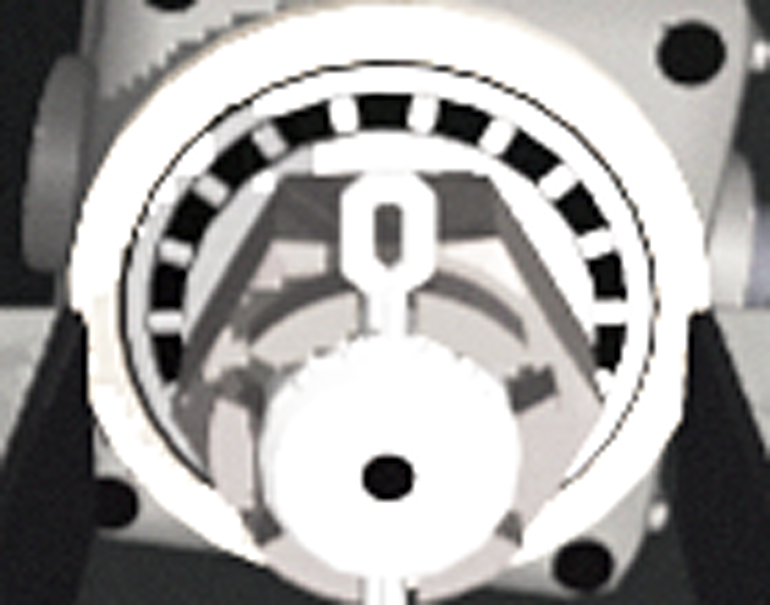

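The pin is through: the tip shows beyond the nut at (385,590), and the eye is at (388,230), at the crown. I'll check the seating numerically from the same picture.

Run:
```python
from h import *
c=dict(np.load("w9.npz"));f=lambda x,y,z:onz(c,194+x/5.5-.4,184+y/5.5-.4,z)
print("drill",f(388,478,.1395)); print("eye back",f(388,172,.1305))
print("eye L/R",f(340,230,.1317),f(436,230,.1317)); print("eye front/shoulder",f(388,290,.1317))
print("tip edge far",f(388,604,.13)); print("shank at crown",f(364,310,.1317),f(409,310,.1317))
d=c["d"];K_=K(c);Mi=R.from_rotvec(c["rvec"]).inv()
for x,y in((350,200),(350,230),(350,250),(426,200),(426,230),(426,250),(388,280),(388,305),(388,320)):
    u,v=194+x/5.5-.4,184+y/5.5-.4;z=d[int(round(v)),int(round(u))];print((x,y),Mi.apply(np.array([(u-K_[1])/K_[0]*z,(v-K_[2])/K_[0]*z,z])-c["tvec"]).round(4))
```

```text
drill [ 0.51696654 -0.02884178  0.1395    ]
eye back [ 0.47566799 -0.02872039  0.1305    ]
eye L/R [ 0.48358988 -0.0352273   0.1317    ] [ 0.48362563 -0.0222609   0.1317    ]
eye front/shoulder [ 0.49250928 -0.02877053  0.1317    ]
tip edge far [ 0.54364475 -0.02892414  0.13      ]
shank at crown [ 0.49551098 -0.03206858  0.1317    ] [ 0.49552757 -0.02590174  0.1317    ]
(350, 200) [ 0.4796 -0.0339  0.1307]
(350, 230) [ 0.484  -0.0339  0.1309]
(350, 250) [ 0.4868 -0.0339  0.131 ]
(426, 200) [ 0.48   -0.0236  0.1299]
(426, 230) [ 0.4843 -0.0236  0.1301]
(426, 250) [ 0.4875 -0.0236  0.1297]
(388, 280) [ 0.4916 -0.0288  0.1305]
(388, 305) [ 0.4943 -0.0288  0.1326]
(388, 320) [ 0.4974 -0.0288  0.131 ]
```

```bash
python3 -c "
from h import *
print(manip.observe()['t']);print(manip.close_job())"
```

```text
25.85
the job is handed in; nothing more can be done
None
```

The castle nut is set to the slot wanted, and the split pin is through slot and hole with its eye against the crown. I handed the job in at 25.85 s of the 58 s allowed, with the arm clear.

- **Nut:** I turned it clockwise about 80° in all. It bit after about 66–67°, where the drag rose from about 0.07 to 0.75 N m. I carried on about 13–15° to the next slot over the hole. My last check before the pin put the slot about 1° short of the hole's centre line, well inside the clearance, so I did not regrip to correct it.
- **Pin:** I took the one farthest from the base. It slid through with no force above the sensor noise until the eye met the crown, and I stopped at 3.4 N and let go. The last picture shows the tip out of the far side and the pin level. The eye's front is about 24 mm from the axis, against the 25 mm crown radius. The eye's rounded front probably sits slightly into the slot.
- **Disagreements:**
  - The camera and the arm differed by up to about 1.5 mm in the nut's x.
  - The hole's direction scattered between 179.0° and 180.4° over three views.
  - At the first stop the nut lagged the jaws by about 2°, so I regripped and finished the turn.
  - The finger gap read 9.6 mm on the 13 mm eye, probably because the pads give, but the pin stayed level and in line.
- **Not checked:** I did not move the gauge, ring or spanner on purpose, and I did not re-image them at the end.

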